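# Set up the decorating bench: bud vases into the cradle rack, varnish jars into the crate

### The job

Set up the bench for decorating: lay every slim bud vase on its side in the cradle rack, one to each pair of bars, with its foot at the stop board and its mouth towards the open front edge of the rack (the edge with the blue strip), and stand every amber varnish jar upright in the divided crate, one to a cell. The number of vases and jars differs from day to day. Leave the tea cup and the pear-shaped vase at the back of the bench where they are.

Things in the scene. Friction and masses are not known exactly. Their poses are not given: they have to be found in the camera images.
- rack: Plywood cradle rack, fixed, 150 (x) x 290 (y) mm, origin: centre of its underside; x points away from the robot within 0.2 rad. Three bays, at y = -95, 0, +95 mm. Stop board across the back: front face at x = +63 mm, 93 mm high; equally high fins, 10 mm thick, run forward from it to x = +22 mm at y = +-47.5, +-140 mm. Front edge (-x) open, with a blue strip; bearer there 24 mm high.
- rack_bay0 (a point): Middle of a bay, at the rack's x = 0, y = -95 mm, on the axis of a vase lying there (57 mm above the underside). The bay is two black rubber-sleeved bars along x (x -69 to +63 mm), 16 mm thick, 40 mm apart between axes, tops at 36 mm. The foot may lie up to 40 mm short of the stop board.
- rack_bay1 (a point): Middle of a bay, at the rack's x = 0, y = 0 mm, on the axis of a vase lying there (57 mm above the underside). The bay is two black rubber-sleeved bars along x (x -69 to +63 mm), 16 mm thick, 40 mm apart between axes, tops at 36 mm. The foot may lie up to 40 mm short of the stop board.
- rack_bay2 (a point): Middle of a bay, at the rack's x = 0, y = 95 mm, on the axis of a vase lying there (57 mm above the underside). The bay is two black rubber-sleeved bars along x (x -69 to +63 mm), 16 mm thick, 40 mm apart between axes, tops at 36 mm. The foot may lie up to 40 mm short of the stop board.
- crate: Shallow pale wooden crate, fixed, 186 x 186 mm, 45 mm high, left or right of the middle; origin: centre of its underside. 2 x 2 cells, 84 mm square inside, centred at x = +-45, y = +-45 mm of its frame; walls and dividers 6 mm thick and 45 mm high, floor 6 mm thick.
- vase_0: Slim glazed bud vase, white with a blue band near the foot; round, 54 mm in diameter from 4 to 101 mm above its foot, then a neck 36 mm wide, 135 mm tall in all; about 0.22 kg, centre of mass about 62 mm above the foot. Origin at the centre of the foot's underside, z along its axis to the mouth. Starts upright on the table. May be absent.
- vase_0_mouth (a point): Centre of the mouth of vase_0, 135 mm along its axis from the foot.
- vase_1: Slim glazed bud vase, blue with a white band near the foot; round, 54 mm in diameter from 4 to 101 mm above its foot, then a neck 36 mm wide, 135 mm tall in all; about 0.22 kg, centre of mass about 62 mm above the foot. Origin at the centre of the foot's underside, z along its axis to the mouth. Starts upright on the table. May be absent.
- vase_1_mouth (a point): Centre of the mouth of vase_1, 135 mm along its axis from the foot.
- vase_2: Slim glazed bud vase, terracotta with a white band near the foot; round, 54 mm in diameter from 4 to 101 mm above its foot, then a neck 36 mm wide, 135 mm tall in all; about 0.22 kg, centre of mass about 62 mm above the foot. Origin at the centre of the foot's underside, z along its axis to the mouth. Starts upright on the table. May be absent.
- vase_2_mouth (a point): Centre of the mouth of vase_2, 135 mm along its axis from the foot.
- jar_0: Amber glass varnish jar with black lid (the lid does not come off), round, 62 mm in diameter, lid 60 mm wide from 58 to 82 mm height, 82 mm tall, about 0.19 kg. Origin at the centre of its underside, z up. Starts upright on the table. May be absent.
- jar_1: Amber glass varnish jar with black lid (the lid does not come off), round, 62 mm in diameter, lid 60 mm wide from 58 to 82 mm height, 82 mm tall, about 0.19 kg. Origin at the centre of its underside, z up. Starts upright on the table. May be absent.
- jar_2: Amber glass varnish jar with black lid (the lid does not come off), round, 62 mm in diameter, lid 60 mm wide from 58 to 82 mm height, 82 mm tall, about 0.19 kg. Origin at the centre of its underside, z up. Starts upright on the table. May be absent.
- jar_3: Amber glass varnish jar with black lid (the lid does not come off), round, 62 mm in diameter, lid 60 mm wide from 58 to 82 mm height, 82 mm tall, about 0.19 kg. Origin at the centre of its underside, z up. Starts upright on the table. May be absent.
- tea_cup: White tea cup, 77 mm wide, 51 mm high, loose, at the back of the table; not to be disturbed. Origin under its centre.
- pear_vase: White pear-shaped vase, 116 mm wide, 187 mm high, loose, at the back of the table; not to be disturbed. Origin under its centre.
Not all that is in view belongs to the job. What is shaped like the jar_2 but pink is not meant. Leave any turquoise look-alike of the jar_1 alone.

How it is judged:
By the outcome, as a careful person would: the job done as asked, in the order asked, and still so for the second after the job is handed in, with the robot touching nothing.
Of vase_0, vase_1, vase_2 only 2 to 3 are there at a start; the rules pass over those that are not, and their reading is None.
Of jar_0, jar_1, jar_2, jar_3 only 3 to 4 are there at a start; the rules pass over those that are not, and their reading is None.
At some moment in a run one of vase_0, vase_1, vase_2 may be knocked a few centimetres aside while the robot is not near it.
It also fails if it takes over 210 s, if anything falls off the work surface, if the arm or the gripper's body presses on something with over 40 N, if the wrist force passes 120 N, or if a joint passes its speed limit or range.

### The arm

A 6-joint arm with a two-finger parallel gripper is mounted at the origin on a cart in front of the work surface, level with it; the furniture and walls round the work are solid. World frame = base frame: x ahead of the robot, y to its left, z up, the work surface at z = 0. Lengths are in mm, angles in rad, forces in N, time in s.
With the tool pointing down it reaches from about 300 to 775 mm from the base axis. Payload 14.6 kg.
Tool frame: the origin (TCP) lies at the very end of the fingers, on their centre line; the grasp point (between the pads) lies 19 mm behind it; z points along the fingers, y is the line along which they close (so a half turn about z gives the same grasp; the last joint's range is limited). The gripper opens to 94 mm and grips with 3 to 60 N. Pads are 16 mm wide; open, the fingers measure 119 mm over their backs; the gripper's body (75 mm by 177 mm) begins 78 mm behind the grasp point.
Start: joints at [1.269, 0.3, 1.521, -0, 1.321, -0.067], TCP at [127.955, 534.899, 205.446] pointing down, gripper open.
Joint ranges: [-3.03, 3.03], [-0.79, 2.21], [0.23, 2.52], [-1.04, 4.18], [0, 3.07], [-2.55, 2.55]. Speed limits (rad/s): [2.22, 2.22, 2.57, 3.14, 3.14, 3.14].

### API

Orientations are given as [roll, pitch, yaw] about the fixed x, y, z axes, in that order (R = Rz(yaw) Ry(pitch) Rx(roll)).
In Python, from cell import manip gives the robot as it stands.
- The arm moves only by the tool servo_tool, never from a script. Its argument "motion" is a list that holds one entry, the list of rows, each a list of 7 numbers: the shift along the world's x, y, z as a fraction of full scale, then the turn, a rotation vector about the world's x, y, z as a fraction of full scale, then the closure, from 0 (fully open) to 1 (shut). In form: [[[x, y, z, rx, ry, rz, gripper], ...]]. A call has 1 to 10 rows; each row is the pose to reach, as a shift and turn from the pose commanded when the call began, turning the shorter way round; what a row does not reach only later rows make up. Full scale, the value 1, is 0.5 m for a shift and pi rad for a turn. A row lasts 1/10 s, in which the tool goes at most 50 mm and 8.59 degrees, less where a joint would pass 70% of its speed; a pose out of reach is approached as far as the arm can. A call with a number of a shift or a turn outside -1 to 1 is refused whole. A call with a gripper value outside its range is refused whole. The fingers move at their own pace and stop on an object; "newtons" is the grip in N (left out, the last holds). Time passes only in rows, so rows that repeat a pose let the fingers close. It gives the time, the measured TCP pose, the force, the opening and the grip force at its end, in the units of the state.
- manip.read_state(): the state, without advancing time (a new reading comes with each control period).
- manip.camera(name): name is "scene" or "side" or "wrist"; returns a dict with "frame" (400x640x3 uint8, red, green, blue), "range_z" (400x640 float32, mm along the optical axis (not along the pixel's ray), 0 where there is no reading), "vfov" (degrees; the focal length in pixels is half the picture's height over the tangent of half this angle, whatever the lens; pixels are square), "cx", "cy" (the principal point, pixels), "k1" (the pictures are not rectified: a ray, as slopes to the right and down, at radius r is drawn at 1 + k1 r^2 times it, then the intrinsics apply), "cam_to_world" (4x4, takes a point from camera to world coordinates). Camera axes: x right, y down, z forward; pixel columns grow to the right and rows downward; lengths in mm; the calibration is good to about 2 mm. A picture is of the moment at which its call begins.
- manip.sign_off(): hands the job in; it is judged then, once.
The state is a dict: "clock": time; "joints": joint angles; "qd": joint speeds; "effort": joint torques, N m; "eef_pos": TCP position; "eef_rot": TCP orientation; "wrist_force": force on the tool from outside, world axes, zero at the start; "moment": the same for the moment, N m; "finger_gap": finger opening in mm; "finger_force": force on a finger pad.
Only numpy, scipy, OpenCV 4.12 (cv2) and the standard library are available. Lean on these libraries where they do the work, as an engineer would, in place of code of your own. Each camera call takes 0.05 s, during which the arm holds its last target. There are 200 camera calls.

## Working session

There is one attempt and no reset: what is moved stays moved. The work goes in short steps, Python scripts to look and compute and a tool call to move; the robot and the scene stay as the last step left them, time stands still between calls to the robot, and variables do not carry over. Pictures are saved under pics/ and viewed, at most 14 in all, crops included, and the job is handed in when it is done.

Besides the shell and the picture viewer there is one more tool, called in YAML: its name, and indented under it one key for each argument. servo_tool: Moves the arm, as the interface text tells. Its arguments: {"type":"object","properties":{"motion":{"type":"array"},"newtons":{"type":"number"}},"required":["motion"]}

```bash
ls; mkdir -p pics
cat > h.py <<'E'
import numpy as np, cv2
from cell import manip
def K(c):
    H,W=c['frame'].shape[:2]; f=H/2/np.tan(np.radians(c['vfov'])/2); return f
def rays(c,uv):
    uv=np.atleast_2d(np.float64(uv)); f=K(c)
    Km=np.array([[f,0,c['cx']],[0,f,c['cy']],[0,0,1.]])
    n=cv2.undistortPoints(uv.reshape(-1,1,2),Km,np.array([c['k1'],0,0,0.])).reshape(-1,2)
    return np.c_[n,np.ones(len(n))]
def plane(c,uv,z):
    T=np.array(c['cam_to_world']); d=rays(c,uv)@T[:3,:3].T; o=T[:3,3]
    return o+d*((z-o[2])/d[:,2])[:,None]
def cloud(c):
    H,W=c['range_z'].shape; v,u=np.mgrid[:H,:W]
    r=rays(c,np.c_[u.ravel(),v.ravel()]); p=r*c['range_z'].reshape(-1,1)
    T=np.array(c['cam_to_world']); return (p@T[:3,:3].T+T[:3,3]).reshape(H,W,3)
def save(c,n): cv2.imwrite('pics/'+n+'.png',c['frame'][:,:,::-1])
E
python3 - <<'E'
from h import *
import pickle
s=manip.read_state(); print({k:np.round(v,3) for k,v in s.items()})
cs={}
for n in ['scene','side','wrist']:
    c=manip.camera(n); cs[n]=c; save(c,n+'0'); T=np.array(c['cam_to_world']); print(n,c['vfov'],c['cx'],c['cy'],c['k1'],T.round(2).tolist())
pickle.dump(cs,open('c0.pkl','wb'))
E
```

```text
pics
{'clock': np.float64(0.0), 'joints': array([ 1.269,  0.3  ,  1.522, -0.   ,  1.321, -0.067]), 'qd': array([-0.   , -0.   ,  0.   ,  0.001, -0.001,  0.002]), 'effort': array([ 1.0000e-03, -5.3181e+01, -3.5273e+01,  7.1000e-02,  2.4000e-02,
       -0.0000e+00]), 'eef_pos': array([127.882, 534.657, 204.883]), 'eef_rot': array([-3.14 , -0.   ,  2.907]), 'wrist_force': array([ 0.136,  0.645, -0.471]), 'moment': array([0.006, 0.035, 0.015]), 'finger_force': np.float64(0.0), 'finger_gap': np.float64(93.973)}
scene 52.69748009846129 319.9175833089106 200.76407419158227 0.0035852691030995366 [[0.72, -0.44, 0.53, -52.87], [-0.69, -0.48, 0.54, -569.38], [0.01, -0.76, -0.65, 814.3], [0.0, 0.0, 0.0, 1.0]]
side 45.48942437190494 322.93034403506107 201.56740383318132 0.008882365258248145 [[0.98, -0.09, 0.19, 257.79], [-0.21, -0.42, 0.88, -1296.99], [0.0, -0.9, -0.43, 754.28], [0.0, 0.0, 0.0, 1.0]]
wrist 63.88854312743069 321.78364121937295 198.47390042644628 -0.03253452387074482 [[0.23, 0.94, 0.25, 53.61], [0.97, -0.22, -0.06, 553.0], [-0.0, 0.26, -0.97, 385.52], [0.0, 0.0, 0.0, 1.0]]
```

View pics/scene0.png

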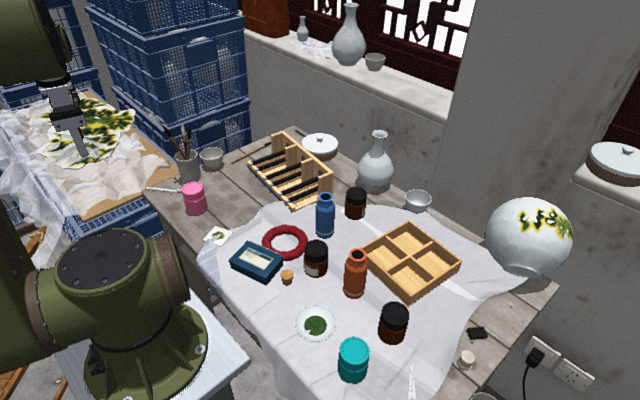

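View pics/side0.png

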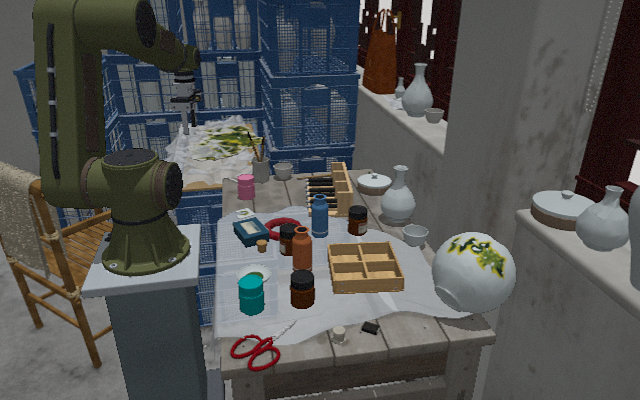

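The scene view shows the blue vase at (325,215) and the terracotta vase at (355,272). The amber jars are at (356,203), (316,258) and (393,323). The pink one (193,198) and the turquoise one (353,360) are look-alikes by colour, so they stay. The rack is at (290,170), the crate at (410,262), and the cup and pear vase are at the back. Next I'll make a top-down height map from both views.

Run:
```python
from h import *
import pickle
from scipy.optimize import least_squares
cs=pickle.load(open('c0.pkl','rb'))
S=1.0; x0,y0=200,-450; Wd,Hd=800,700   # image: col = 450-y? use col=(450-y)... row=(900-x)
hm=np.zeros((700,900)); col=np.zeros((700,900,3),np.uint8)
pts={}
for n in ['side','scene']:
    c=cs[n]; P=cloud(c); ok=(c['range_z']>0)
    p=P[ok]; k=c['frame'][ok]
    m=(p[:,0]>220)&(p[:,0]<900)&(abs(p[:,1])<445)&(p[:,2]<250)&(p[:,2]>-30)
    p=p[m];k=k[m]; pts[n]=(p,k)
    o=np.argsort(p[:,2]); p=p[o];k=k[o]
    r=(900-p[:,0]).astype(int); q=(450-p[:,1]).astype(int)
    for dr in range(2):
        for dq in range(2):
            rr=np.clip(r+dr,0,699);qq=np.clip(q+dq,0,899)
            up=p[:,2]>=hm[rr,qq]-3
            hm[rr[up],qq[up]]=p[up,2]; col[rr[up],qq[up]]=k[up]
cv2.imwrite('pics/top.png',cv2.resize(col[:,:,::-1],(770,600)))
pickle.dump(pts,open('pts.pkl','wb'))
def fit(n,g,r,z0,z1):
    p,k=pts[n]; g=np.array(g,float)
    for it in range(4):
        rr=np.hypot(*(p[:,:2]-g).T); m=(p[:,2]>z0)&(p[:,2]<z1)&(rr<r+(18 if it==0 else 7))
        q=p[m]; 
        if len(q)<10: return None
        s=least_squares(lambda g:np.hypot(*(q[:,:2]-g).T)-r,g,loss='soft_l1'); g=s.x
    top=p[(np.hypot(*(p[:,:2]-g).T)<r)][:,2]
    return g.round(1),len(q),round(np.abs(s.fun).mean(),1),np.percentile(top,98).round(1)
pix={'blue':(325,215),'terra':(355,275),'jA':(356,210),'jB':(316,265),'jC':(393,330)}
P=cloud(cs['scene'])
for nme,(u,v) in pix.items():
    g=P[v,u,:2]+np.array([18,18]); 
    r=27 if nme in('blue','terra') else 31
    print(nme,P[v,u].round(),*[fit(n,g,r,15,95 if r==27 else 55) for n in ['scene','side']])
```

```text
blue [507. -18.  92.] (array([523.4,   1. ]), 408, np.float64(0.9), np.float64(137.8)) (array([5.206e+02, 4.000e-01]), 385, np.float64(1.8), np.float64(137.6))
terra [ 416. -209.   94.] (array([ 435.1, -192. ]), 487, np.float64(0.6), np.float64(138.2)) (array([ 432.3, -192.6]), 454, np.float64(1.3), np.float64(137.5))
jA [627. -24.  41.] (array([646.1,  -1.5]), 225, np.float64(1.0), np.float64(84.5)) (array([643.2,  -2.7]), 214, np.float64(1.9), np.float64(84.2))
jB [ 395. -103.   54.] (array([415.4, -77.6]), 262, np.float64(0.8), np.float64(84.4)) (array([412.7, -78.9]), 155, np.float64(1.8), np.float64(84.3))
jC [ 388. -345.   61.] (array([ 412. , -327.5]), 301, np.float64(0.6), np.float64(84.5)) (array([ 409.5, -328.3]), 336, np.float64(1.2), np.float64(84.0))
```

View pics/top.png

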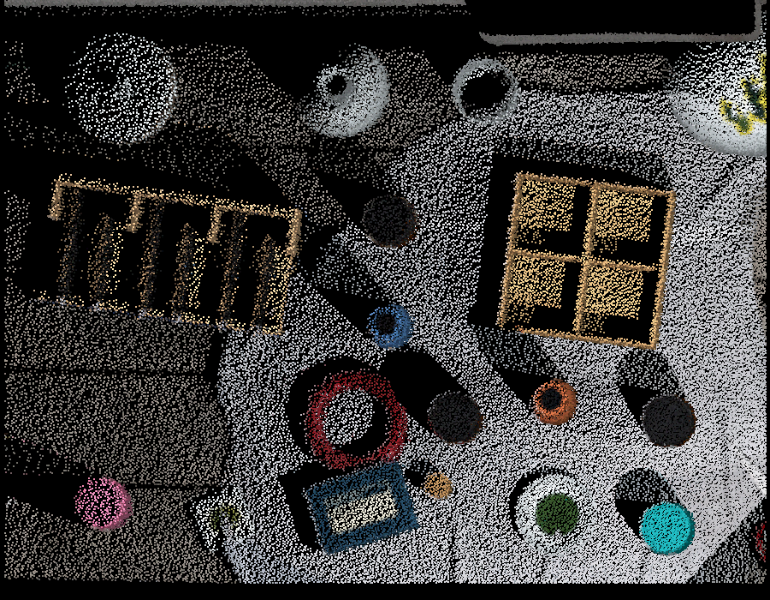

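Two vases (blue, terracotta) and three amber jars are present. The map shows the rack at upper left with its stop board at the back, and the crate at upper right. I'll fit the rack and crate poses now. I'll also move the arm to a free place above the bench, turning the tool along the way so I can learn its kinematics.

Run:
```python
from h import *
import pickle
pts=pickle.load(open('pts.pkl','rb'))
for nm,z0,z1,box in [('crate',38,52,(480,720,-360,-120)),('rackboard',84,102,(560,720,90,400))]:
    for n in ['scene','side']:
        p,k=pts[n]; m=(p[:,2]>z0)&(p[:,2]<z1)&(p[:,0]>box[0])&(p[:,0]<box[1])&(p[:,1]>box[2])&(p[:,1]<box[3])
        wood=(k[:,0]>k[:,2].astype(int)+30)
        q=p[m&wood]; r=cv2.minAreaRect(q[:,:2].astype(np.float32))
        print(nm,n,len(q),np.round(r[0],1),np.round(r[1],1),round(r[2],2),'z med',np.median(q[:,2]).round(1), 'box',cv2.boxPoints(r).round().tolist())
# rack: grid-density extent per yaw
for n in ['scene','side']:
    p,k=pts[n]; wood=(k[:,0]>k[:,2].astype(int)+30)
    q=p[wood&(p[:,2]>88)&(p[:,2]<100)&(p[:,0]>560)&(p[:,0]<720)&(p[:,1]>90)&(p[:,1]<410)]
    for yaw in [-.18,-.16,-.14,-.12,-.10]:
        c,s=np.cos(yaw),np.sin(yaw); X=q[:,0]*c+q[:,1]*s; Y=-q[:,0]*s+q[:,1]*c
        print(n,yaw,np.percentile(X,[98,99.5]).round(1),np.percentile(Y,[.5,99.5]).round(1))
```

```text
crate scene 1122 [ 598.1 -232.9] [187.2 188.5] 82.76 z med 43.3 box [[493.0, -314.0], [680.0, -338.0], [703.0, -152.0], [516.0, -128.0]]
crate side 813 [ 595.5 -235.7] [194. 186.] 82.95 z med 42.8 box [[491.0, -321.0], [676.0, -343.0], [700.0, -151.0], [515.0, -128.0]]
rackboard scene 484 [652.2 247. ] [291.1  55.5] 81.86 z med 93.0 box [[604.0, 107.0], [659.0, 99.0], [700.0, 387.0], [645.0, 395.0]]
rackboard side 262 [651.  246.1] [294.3  51.6] 81.23 z med 92.1 box [[603.0, 105.0], [654.0, 97.0], [699.0, 388.0], [648.0, 395.0]]
scene -0.18 [624.9 626.4] [215.2 503.5]
scene -0.16 [630.4 631.7] [202.7 491.3]
scene -0.14 [636.8 638.1] [190.9 478.8]
scene -0.12 [644.3 646.5] [178.5 466.1]
scene -0.1 [652.2 655.5] [165.9 453.2]
side -0.18 [623.1 625. ] [211.7 502.8]
side -0.16 [629.  629.5] [199.8 491.1]
side -0.14 [634.7 635.4] [187.8 479.3]
side -0.12 [642.1 643.5] [175.8 467.3]
side -0.1 [650.  651.7] [163.7 455.1]
```

servo_tool:
  motion:
    - [[0.5,-0.7,0.3,0,0,0,0],[0.5,-0.7,0.3,0,0,0,0],[0.5,-0.7,0.3,0,0,0,0],[0.5,-0.7,0.3,0,0,0,0],[0.5,-0.7,0.3,0,0,0,0],[0.5,-0.7,0.3,0,0,0,0],[0.5,-0.7,0.3,0,0,0,0],[0.5,-0.7,0.3,0,0,0,0],[0.5,-0.7,0.3,0,0,0,0],[0.5,-0.7,0.3,0,0,0,0]]

```text
clock: 1.15
eef_pos: [380.1, 181.7, 356.9]
eef_rot: [3.141, 0.002, 2.902]
wrist_force: [-0.1, -0.2, 1.0]
finger_gap: 94.3
finger_force: 0.0
```

```bash
cat >> h.py <<'E'
def log():
    s=manip.read_state(); open('log.txt','a').write(' '.join(map(str,[*s['joints'],*s['eef_pos'],*s['eef_rot']]))+'\n')
    print('t',round(float(s['clock']),2),'q',np.round(s['joints'],3),'p',np.round(s['eef_pos'],1),'rpy',np.round(s['eef_rot'],3),'F',np.round(s['wrist_force'],1),'gap',round(float(s['finger_gap']),1),round(float(s['finger_force']),1)); return s
E
echo "1.269 0.3 1.5215 0 1.321 -0.067 127.882 534.657 204.883 -3.14 0 2.907" > log.txt
python3 -c "from h import *; log()"
```

```text
t 1.15 q [ 3.590e-01 -7.100e-02  1.588e+00 -1.000e-03  1.622e+00 -9.720e-01] p [380.1 181.7 356.9] rpy [3.141e+00 2.000e-03 2.902e+00] F [-0.1 -0.2  1. ] gap 94.3 0.0
```

servo_tool:
  motion:
    - [[0.1,-0.1,0.1,0.15,0.15,0.1,0],[0.1,-0.1,0.1,0.15,0.15,0.1,0],[0.1,-0.1,0.1,0.15,0.15,0.1,0],[0.1,-0.1,0.1,0.15,0.15,0.1,0],[0.1,-0.1,0.1,0.15,0.15,0.1,0],[0.1,-0.1,0.1,0.15,0.15,0.1,0]]

```text
clock: 1.75
eef_pos: [428.7, 134.6, 402.8]
eef_rot: [2.665, -0.492, -2.93]
wrist_force: [-0.2, -0.0, -0.5]
finger_gap: 94.1
finger_force: 0.0
```

```bash
python3 -c "from h import *; log()"
```

```text
t 1.75 q [ 1.000e-03  2.790e-01  1.233e+00  4.470e-01  2.155e+00 -1.511e+00] p [428.7 134.6 402.8] rpy [ 2.665 -0.492 -2.93 ] F [-0.2 -0.  -0.5] gap 94.1 0.0
```

servo_tool:
  motion:
    - [[0,0,-0.1,0,-0.25,0,0],[0,0,-0.1,0,-0.25,0,0],[0,0,-0.1,0,-0.25,0,0],[0,0,-0.1,0,-0.25,0,0],[0,0,-0.1,0,-0.25,0,0],[0,0,-0.1,0,-0.25,0,0],[0,0,-0.1,0,-0.25,0,0]]

```text
clock: 2.45
eef_pos: [426.9, 135.4, 356.6]
eef_rot: [2.825, 0.291, -2.947]
wrist_force: [0.2, -0.2, 0.2]
finger_gap: 94.1
finger_force: 0.0
```

```bash
python3 -c "from h import *; log()"
```

```text
t 2.45 q [ 0.005 -0.183  1.741  0.373  1.371 -1.842] p [426.9 135.4 356.6] rpy [ 2.825  0.291 -2.947] F [ 0.2 -0.2  0.2] gap 94.1 0.0
```

```bash
cat > kin.py <<'E'
import numpy as np
from scipy.spatial.transform import Rotation as R
from scipy.optimize import least_squares
def rot(a,t): return R.from_rotvec(np.array(a)*t).as_matrix()
X,Y,Z=np.eye(3)
def fk(q,g):
    d1,a1,L2,a3,L4,L6,off=g[:7]
    A=rot(Z,q[0]); p=A@np.array([a1,off,d1])
    A=A@rot(Y,q[1]); p=p+A@np.array([0,0,L2])
    A=A@rot(Y,q[2]); p=p+A@np.array([a3,0,L4])
    A=A@rot(Z,SG[0]*q[3])@rot(Y,q[4]); p=p+A@np.array([0,0,L6])
    A=A@rot(Z,SG[1]*q[5]+np.pi/2)
    return p,A
SG=(1,1)
lo=np.array([-3.03,-.79,.23,-1.04,0,-2.55]); hi=np.array([3.03,2.21,2.52,4.18,3.07,2.55])
def ik(p,A,g,q0s=None,n=30,seed=0):
    rng=np.random.default_rng(seed); best=[]
    for q0 in (q0s if q0s is not None else rng.uniform(lo,hi,(n,6))):
        f=lambda q:np.r_[(fk(q,g)[0]-p)/100,(fk(q,g)[1]-A).ravel()]
        s=least_squares(f,np.clip(q0,lo+1e-3,hi-1e-3),bounds=(lo,hi))
        if s.cost<1e-5 and not any(np.abs(s.x-b).max()<.05 for b in best): best.append(s.x)
    return best
E
python3 - <<'E'
import kin; from kin import *
D=np.loadtxt('log.txt')
for sg in [(1,1),(1,-1),(-1,1),(-1,-1)]:
    kin.SG=sg
    def f(g): 
        o=[]
        for d in D:
            p,A=fk(d[:6],g); o+=[(p-d[6:9])/100,(A-R.from_euler('xyz',d[9:12]).as_matrix()).ravel()]
        return np.concatenate(o)
    s=least_squares(f,[150,0,400,0,400,250,37.])
    print(sg,round(s.cost,5),s.x.round(1))
    if s.cost<.01:
        for d in D: print((fk(d[:6],s.x)[0]-d[6:9]).round(1))
        np.save('g.npy',s.x)
E
```

```text
(1, 1) 0.0 [220.6  -1.1 423.8  40.2 448.6 270.4  36.7]
[ 0.1 -0.   0. ]
[-0.   0.1  0. ]
[ 0.  0. -0.]
[ 0.  0. -0.]
(1, -1) 10.44556 [220.6  -1.1 423.8  40.2 448.6 270.4  36.7]
(-1, 1) 1.46096 [-405.6 -153.7 -269.5 -822.5  595.1 -218.    46.1]
(-1, -1) 10.66378 [-405.6 -153.7 -269.5 -822.5  595.1 -218.    46.1]
```

```bash
cat > plan.py <<'E'
from kin import *
g=np.load('g.npy'); YR=-0.147; RO=np.array([603.6,253.6,0])
xr=np.array([np.cos(YR),np.sin(YR),0]); yr=np.array([-np.sin(YR),np.cos(YR),0])
HG=75; FOOT=48
def frame(t,v,flip):  # tool frame with z=t, y=closing perp to t,v
    y=np.cross(t,v); y/=np.linalg.norm(y); y*=flip; return np.c_[np.cross(y,t),y,t]
def grasp(xy,al,th,flip,back=0):
    t=np.array([np.cos(al)*np.cos(th),np.sin(al)*np.cos(th),-np.sin(th)])
    return np.r_[xy,HG]+t*(19-back),frame(t,Z,flip)
def place(bay,th,flip,up=0,psi=0):
    t=np.sin(th)*xr+np.cos(th)*(-np.cos(psi)*Z+np.sin(psi)*yr)
    c=RO+yr*95*(bay-1)+xr*(FOOT-HG)+Z*(57+up)
    return c+t*19,frame(t,-xr,flip)
E
python3 - <<'E'
from plan import *
q0=np.array([ 0.005,-0.183,1.741,0.373,1.371,-1.842])
V={'blue':(522,0.7),'terra':(433.5,-192.3)}
for th in np.radians([30,45,55]):
  for fl in (1,-1):
    Pl={b:ik(*place(b,th,fl),g,n=14) for b in (0,1,2)}
    for b in Pl:
        for q in Pl[b]: print('PLACE',b,round(np.degrees(th)),fl,q.round(2), 'marg',np.minimum(q-lo,hi-q).min().round(2))
    for n,xy in V.items():
      for al in np.radians([-90,-60,-30,0,30,60,90]):
        for q in ik(*grasp(np.array(xy),al,th,fl),g,n=10):
          m=np.minimum(q-lo,hi-q).min()
          if m>.12: print('  ',n,round(np.degrees(th)),fl,round(np.degrees(al)),q.round(2),'marg',m.round(2))
E
```

```text
PLACE 0 30 1 [ 0.32  0.42  1.9  -0.59  0.41 -0.61] marg 0.41
PLACE 1 30 1 [ 0.48  0.51  1.74 -0.62  0.53 -0.46] marg 0.42
PLACE 2 30 1 [ 0.61  0.63  1.55 -0.6   0.66 -0.39] marg 0.44
   blue 30 1 0 [-0.12  0.34  2.34  2.96  0.59 -1.48] marg 0.18
   blue 30 1 30 [-0.42  0.4   2.23  1.85  0.82 -0.99] marg 0.29
   blue 30 1 60 [-0.51  0.54  1.96  1.25  1.15 -0.86] marg 0.56
   blue 30 1 90 [-0.46  0.7   1.65  0.89  1.49 -0.88] marg 0.87
   terra 30 1 0 [-0.86  0.32  2.38  2.    0.8  -1.1 ] marg 0.14
   terra 30 1 30 [-0.98  0.45  2.13  1.32  1.1  -0.94] marg 0.39
   terra 30 1 60 [-0.94  0.61  1.83  0.93  1.41 -0.93] marg 0.69
   terra 30 1 90 [-0.82  0.75  1.55  0.64  1.71 -1.03] marg 0.97
PLACE 0 30 -1 [ 0.32  0.42  1.9  -0.59  0.41  2.53] marg 0.02
   blue 30 -1 0 [-0.12  0.34  2.34  2.96  0.59  1.66] marg 0.18
   blue 30 -1 30 [-0.42  0.4   2.23  1.85  0.82  2.15] marg 0.29
   blue 30 -1 60 [-0.51  0.54  1.96  1.25  1.15  2.28] marg 0.27
   blue 30 -1 90 [-0.46  0.7   1.65  0.89  1.49  2.27] marg 0.28
   terra 30 -1 0 [-0.86  0.32  2.38  2.    0.8   2.04] marg 0.14
   terra 30 -1 30
[... 1546 characters left out ...]
[-0.69  0.17  2.23  1.01  0.45  0.01] marg 0.29
   terra 55 1 30 [-0.8   0.28  2.08  0.86  0.82 -0.37] marg 0.44
   terra 55 1 60 [-0.8   0.42  1.88  0.66  1.13 -0.65] marg 0.64
   terra 55 1 90 [-0.73  0.54  1.69  0.45  1.38 -0.92] marg 0.83
PLACE 0 55 -1 [ 0.4   0.47  2.08  4.16  0.53 -2.18] marg 0.02
   blue 55 -1 -90 [ 0.2   0.52  1.71 -0.66  1.15  0.56] marg 0.38
   blue 55 -1 -60 [ 0.19  0.39  1.92 -0.85  0.81  0.26] marg 0.19
   blue 55 -1 0 [-0.1   0.23  2.15  0.34  0.16 -1.99] marg 0.16
   terra 55 -1 -90 [-0.19  0.34  2.   -0.83  0.87  0.38] marg 0.21
   terra 55 -1 -30 [-0.48  0.14  2.27 -0.19  0.13 -1.35] marg 0.13
   terra 55 -1 90 [-0.73  0.54  1.69  0.45  1.38  2.22] marg 0.33
```

```bash
cat >> plan.py <<'E'
import pickle,os
VM=np.array([.155,.155,.18,.22,.22,.22])*.85
def cmd():
    if os.path.exists('cmd.pkl'): return pickle.load(open('cmd.pkl','rb'))
    A=R.from_rotvec(np.pi*np.array([0,-.25,0])).as_matrix()@R.from_rotvec(np.pi*np.array([.15,.15,.1])).as_matrix()@R.from_euler('xyz',[np.pi,0,2.907]).as_matrix()
    return np.array([427.955,134.899,355.446]),A,np.array([ 0.005,-0.183,1.741,0.373,1.371,-1.842])
def solve(p,A,q0):
    s=ik(p,A,g,q0s=[q0]); 
    if not s: s=sorted(ik(p,A,g,n=12),key=lambda q:np.abs(q-q0).max())
    if not s: raise SystemExit('no ik %s'%p)
    return s[0]
def path(targets,grip,hold=0,line=False):
    """targets: list of (p,A[,line]); joint-space interpolation unless line; prints calls of <=10 rows, updates cmd"""
    p0,A0,q=cmd(); rows=[]
    pc,Ac=p0,A0
    for T in targets:
        p,A=T[:2]
        if len(T)>2:
            n=max(1,int(np.ceil(np.linalg.norm(p-pc)/(T[2]))))
            for i in range(1,n+1):
                pp=pc+(p-pc)*i/n; q=solve(pp,A,q); rows.append((pp,A))
        else:
            qt=solve(p,A,q); n=2
            while True:
                W=[fk(q+(qt-q)*i/n,g) for i in range(n+1)]
                d=max(np.linalg.norm(W[i+1][0]-W[i][0]) for i in range(n)); an=max(R.from_matrix(W[i+1][1]@W[i][1].T).magnitude() for i in range(n))
                if d<46 and an<.14 and (np.abs(qt-q)/n<VM).all(): break
                n+=1
            rows+=W[1:]; q=qt
        pc,Ac=p,A
    rows+=[rows[-1]]*hold
    print('q end',q.round(2))
    for i in range(0,len(rows),10):
        ch=rows[i:i+10]; out=[]
        for p,A in ch:
            out.append([*np.round((p-p0)/500,3),*np.round(R.from_matrix(A@A0.T).as_rotvec()/np.pi,3),grip])
        print([[[float(x)+0 for x in r] for r in out]])
        o=np.array(out[-1]); p0=p0+o[:3]*500; A0=R.from_rotvec(o[3:6]*np.pi).as_matrix()@A0
    pickle.dump((p0,A0,q),open('cmd.pkl','wb'))
E
python3 - <<'E'
from plan import *
for th in (30,34,36,38):
    t=np.radians(th)
    print(th,[ (q.round(2),np.minimum(q-lo,hi-q).min().round(2)) for b in (0,1,2) for q in ik(*place(b,t,1),g,n=8)])
th=np.radians(34)
b=np.array([522,0.7])
path([grasp(b,np.pi/2,th,1,back=130)],0,hold=2)
E
```

```text
30 [(array([ 0.32,  0.42,  1.9 , -0.59,  0.41, -0.61]), np.float64(0.41)), (array([ 0.48,  0.51,  1.74, -0.62,  0.53, -0.46]), np.float64(0.42)), (array([ 0.61,  0.63,  1.55, -0.6 ,  0.66, -0.39]), np.float64(0.44))]
34 [(array([ 0.33,  0.41,  1.93, -0.81,  0.36, -0.38]), np.float64(0.23)), (array([ 0.5 ,  0.51,  1.78, -0.79,  0.49, -0.29]), np.float64(0.25)), (array([ 0.63,  0.63,  1.58, -0.74,  0.62, -0.25]), np.float64(0.3))]
36 [(array([ 0.34,  0.41,  1.95, -0.95,  0.34, -0.25]), np.float64(0.09)), (array([ 0.5 ,  0.51,  1.79, -0.89,  0.48, -0.19]), np.float64(0.15)), (array([ 0.63,  0.63,  1.6 , -0.81,  0.61, -0.18]), np.float64(0.23))]
38 [(array([ 0.51,  0.51,  1.81, -1.  ,  0.47, -0.08]), np.float64(0.04)), (array([ 0.64,  0.63,  1.61, -0.89,  0.6 , -0.1 ]), np.float64(0.15))]
q end [-0.6   0.64  1.5   0.76  1.67 -0.8 ]
[[[0.022, -0.021, -0.025, 0.012, 0.024, -0.031, 0.0], [0.044, -0.045, -0.053, 0.025, 0.051, -0.062, 0.0], [0.065, -0.07, -0.081, 0.037, 0.077, -0.093, 0.0], [0.085, -0.096, -0.11, 0.05, 0.103, -0.124, 0.0], [0.103, -0.124, -0.138, 0.062, 0.129, -0.155, 0.0], [0.12, -0.153, -0.167, 0.075, 0.156, -0.186, 0.0], [0.135, -0.183, -0.196, 0.087, 0.183, -0.216, 0.0], [0.148, -0.214, -0.226, 0.1, 0.21, -0.246, 0.0], [0.159, -0.246, -0.255, 0.113, 0.237, -0.276, 0.0], [0.169, -0.279, -0.285, 0.126, 0.265, -0.305, 0.0]]]
[[[0.008, -0.034, -0.03, 0.014, 0.027, -0.029, 0.0], [0.014, -0.068, -0.06, 0.029, 0.054, -0.057, 0.0], [0.018, -0.103, -0.09, 0.044, 0.082, -0.085, 0.0], [0.019, -0.138, -0.121, 0.06, 0.109, -0.112, 0.0], [0.019, -0.173, -0.152, 0.077, 0.137, -0.138, 0.0], [0.019, -0.173, -0.152, 0.077, 0.137, -0.138, 0.0], [0.019, -0.173, -0.152, 0.077, 0.137, -0.138, 0.0]]]
```

servo_tool:
  motion:
    - [[0.022,-0.021,-0.025,0.012,0.024,-0.031,0],[0.044,-0.045,-0.053,0.025,0.051,-0.062,0],[0.065,-0.07,-0.081,0.037,0.077,-0.093,0],[0.085,-0.096,-0.11,0.05,0.103,-0.124,0],[0.103,-0.124,-0.138,0.062,0.129,-0.155,0],[0.12,-0.153,-0.167,0.075,0.156,-0.186,0],[0.135,-0.183,-0.196,0.087,0.183,-0.216,0],[0.148,-0.214,-0.226,0.1,0.21,-0.246,0],[0.159,-0.246,-0.255,0.113,0.237,-0.276,0],[0.169,-0.279,-0.285,0.126,0.265,-0.305,0]]

```text
clock: 3.45
eef_pos: [512.9, -5.0, 212.2]
eef_rot: [2.712, -0.594, 2.321]
wrist_force: [0.1, 0.0, 0.7]
finger_gap: 94.0
finger_force: 0.0
```

servo_tool:
  motion:
    - [[0.008,-0.034,-0.03,0.014,0.027,-0.029,0],[0.014,-0.068,-0.06,0.029,0.054,-0.057,0],[0.018,-0.103,-0.09,0.044,0.082,-0.085,0],[0.019,-0.138,-0.121,0.06,0.109,-0.112,0],[0.019,-0.173,-0.152,0.077,0.137,-0.138,0],[0.019,-0.173,-0.152,0.077,0.137,-0.138,0],[0.019,-0.173,-0.152,0.077,0.137,-0.138,0]]

```text
clock: 4.15
eef_pos: [522.1, -90.9, 136.6]
eef_rot: [-3.139, -0.977, 1.569]
wrist_force: [-0.0, 0.8, 0.1]
finger_gap: 94.1
finger_force: 0.0
```

```bash
cat >> h.py <<'E'
from scipy.optimize import least_squares
def fitc(c,g,r,z0,z1):
    ok=c['range_z']>0; p=cloud(c)[ok]; g=np.array(g,float)
    for it in range(4):
        m=(p[:,2]>z0)&(p[:,2]<z1)&(np.hypot(*(p[:,:2]-g).T)<r+(20 if it==0 else 7)); q=p[m]
        if len(q)<15: return None
        s=least_squares(lambda g:np.hypot(*(q[:,:2]-g).T)-r,g,loss='soft_l1'); g=s.x
    return g.round(1),len(q),round(float(np.abs(s.fun).mean()),1),round(float(np.percentile(p[np.hypot(*(p[:,:2]-g).T)<r][:,2],98)),1)
E
python3 - <<'E'
from h import *; from plan import cmd
log(); p,A,q=cmd(); print('cmd',p.round(1))
c=manip.camera('wrist'); save(c,'w1')
print('wrist',fitc(c,(522,0.7),27,20,95)); c2=manip.camera('scene')
print('scene',fitc(c2,(522,0.7),27,20,95),fitc(c2,(434,-192),27,20,95))
E
```

```text
t 4.15 q [-0.603  0.638  1.497  0.755  1.67  -0.796] p [522.1 -90.9 136.6] rpy [-3.139 -0.977  1.569] F [-0.   0.8  0.1] gap 94.1 0.0
cmd [522.  -91.1 136.9]
wrist (array([522.8,   0.9]), 2478, 0.3, 137.2)
scene (array([523.5,   1.2]), 389, 0.9, 137.9) (array([ 435.1, -192. ]), 454, 0.7, 243.7)
```

View pics/w1.png

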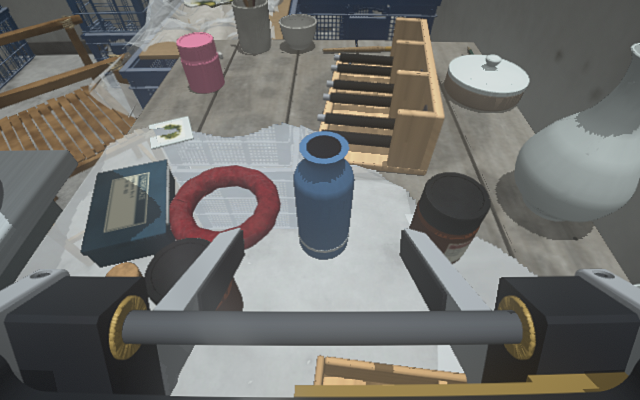

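The wrist view shows the blue vase centred at (324,195) between the open fingers. An amber jar sits under the left finger at (195,270), so I'll grip at 80 mm height to clear it.

```bash
sed -i 's/^HG=75; FOOT=48/HG=80; FOOT=48/' plan.py
python3 - <<'E'
from plan import *
th=np.radians(34); b=np.array([522.8,.9])
print('approach'); path([(*grasp(b,np.pi/2,th,1,back=100),30),(*grasp(b,np.pi/2,th,1),25)],0,hold=1)
E
```

```text
approach
q end [-0.44  0.66  1.66  0.85  1.45 -0.84]
[[[0.002, 0.05, -0.023, 0.0, 0.0, 0.0, 0.0], [0.002, 0.091, -0.051, 0.0, 0.0, 0.0, 0.0], [0.002, 0.133, -0.079, 0.0, 0.0, 0.0, 0.0], [0.002, 0.174, -0.107, 0.0, 0.0, 0.0, 0.0], [0.002, 0.216, -0.135, 0.0, 0.0, 0.0, 0.0], [0.002, 0.216, -0.135, 0.0, 0.0, 0.0, 0.0]]]
```

servo_tool:
  motion:
    - [[0.002,0.05,-0.023,0,0,0,0],[0.002,0.091,-0.051,0,0,0,0],[0.002,0.133,-0.079,0,0,0,0],[0.002,0.174,-0.107,0,0,0,0],[0.002,0.216,-0.135,0,0,0,0],[0.002,0.216,-0.135,0,0,0,0]]

```text
clock: 4.85
eef_pos: [522.2, 19.7, 69.2]
eef_rot: [-3.139, -0.978, 1.572]
wrist_force: [-0.8, -0.6, -0.1]
finger_gap: 93.9
finger_force: 0.0
```

servo_tool:
  motion:
    - [[0,0,0,0,0,0,0.9],[0,0,0,0,0,0,0.9],[0,0,0,0,0,0,0.9],[0,0,0,0,0,0,0.9],[0,0,0,0,0,0,0.9],[0,0,0,0,0,0,0.9],[0,0,0,0,0,0,0.9],[0,0,0,0,0,0,0.9]]
  newtons: 25

```text
clock: 5.65
eef_pos: [523.1, 16.8, 69.6]
eef_rot: [-3.14, -0.978, 1.568]
wrist_force: [0.3, -0.6, 1.7]
finger_gap: 53.4
finger_force: 25.0
```

Run:
```python
from h import *; from plan import *
log(); p,A,q=cmd(); print('cmd',p.round(1))
th=np.radians(34)
P,Ap=place(0,th,1,up=120)
path([(p+[0,0,120],A,25)],0.9)
print('move'); path([(P,Ap)],0.9,hold=2)
```

```text
t 5.65 q [-0.443  0.664  1.655  0.856  1.451 -0.84 ] p [523.1  16.8  69.6] rpy [-3.14  -0.978  1.568] F [ 0.3 -0.6  1.7] gap 53.4 25.0
cmd [523.   16.9  69.4]
q end [-0.44  0.47  1.62  0.85  1.6  -0.67]
[[[0.0, 0.0, 0.048, 0.0, 0.0, 0.0, 0.9], [0.0, 0.0, 0.096, 0.0, 0.0, 0.0, 0.9], [0.0, 0.0, 0.144, 0.0, 0.0, 0.0, 0.9], [0.0, 0.0, 0.192, 0.0, 0.0, 0.0, 0.9], [0.0, 0.0, 0.24, 0.0, 0.0, 0.0, 0.9]]]
move
q end [ 0.34  0.2   1.87 -0.49  0.59 -0.75]
[[[-0.013, 0.02, -0.036, -0.032, -0.002, 0.016, 0.9], [-0.024, 0.036, -0.069, -0.063, -0.006, 0.033, 0.9], [-0.034, 0.046, -0.098, -0.094, -0.013, 0.05, 0.9], [-0.042, 0.054, -0.123, -0.124, -0.023, 0.069, 0.9], [-0.046, 0.059, -0.144, -0.154, -0.035, 0.088, 0.9], [-0.047, 0.062, -0.16, -0.183, -0.049, 0.107, 0.9], [-0.044, 0.065, -0.171, -0.211, -0.066, 0.128, 0.9], [-0.037, 0.069, -0.178, -0.238, -0.085, 0.149, 0.9], [-0.027, 0.075, -0.18, -0.264, -0.106, 0.17, 0.9], [-0.014, 0.083, -0.177, -0.288, -0.13, 0.192, 0.9]]]
[[[0.015, 0.013, 0.007, -0.022, -0.02, 0.027, 0.9], [0.032, 0.031, 0.018, -0.042, -0.041, 0.056, 0.9], [0.05, 0.054, 0.033, -0.06, -0.063, 0.086, 0.9], [0.067, 0.083, 0.051, -0.076, -0.086, 0.118, 0.9], [0.083, 0.119, 0.072, -0.092, -0.109, 0.15, 0.9], [0.096, 0.161, 0.096, -0.105, -0.133, 0.183, 0.9], [0.105, 0.209, 0.121, -0.117, -0.157, 0.216, 0.9], [0.105, 0.209, 0.121, -0.117, -0.157, 0.216, 0.9], [0.105, 0.209, 0.121, -0.117, -0.157, 0.216, 0.9]]]
```

```bash
cat >> plan.py <<'E'
from scipy.spatial.transform import Slerp
def spath(targets,grip,hold=0,commit=True):
    """straight line + shorter-way turn through the targets, row size by limits"""
    p0,A0,q=cmd(); rows=[]; pc,Ac=p0,A0
    for p,A,step in targets:
        an=R.from_matrix(A@Ac.T).magnitude(); n=max(1,int(np.ceil(max(np.linalg.norm(p-pc)/step,an/.14))))
        while True:
            sl=Slerp([0,1],R.from_matrix([Ac,A])); qq=[q]; W=[]
            for i in range(1,n+1):
                w=(pc+(p-pc)*i/n, sl(i/n).as_matrix()); W.append(w); qq.append(solve(*w,qq[-1]))
            d=np.abs(np.diff(qq,axis=0))/VM
            if d.max()<1 or n>60: break
            n=int(np.ceil(n*min(2,max(1.1,d.max()))))
        if d.max()>=1: print('JOINT STEP',d.max(),np.round(qq[::5],2))
        rows+=W; q=qq[-1]; pc,Ac=p,A
    rows+=[rows[-1]]*hold; print('rows',len(rows),'q end',q.round(2))
    for i in range(0,len(rows),10):
        out=[[*np.round((p-p0)/500,3),*np.round(R.from_matrix(A@A0.T).as_rotvec()/np.pi,3),grip] for p,A in rows[i:i+10]]
        print([[[float(x)+0 for x in r] for r in out]])
        o=np.array(out[-1]); p0=p0+o[:3]*500; A0=R.from_rotvec(o[3:6]*np.pi).as_matrix()@A0
    if commit: pickle.dump((p0,A0,q),open('cmd.pkl','wb'))
E
python3 - <<'E'
from plan import *
p,A,q=cmd()
r=lambda v:R.from_rotvec(np.pi*np.array(v)).as_matrix()
A=r([-.288,-.13,.192]).T@r([-.117,-.157,.216]).T@A
p=np.array([523,16.9,69.4]); q=np.array([-0.443,0.664,1.655,0.856,1.451,-0.84])
print(A.round(3))
pickle.dump((p,A,q),open('cmd.pkl','wb'))
th=np.radians(34)
P,Ap=place(0,th,1,up=120)
spath([(p+[0,0,130],A,45),(P+[-40,0,0],Ap,45),(P,Ap,45)],0.9,hold=2)
E
```

```text
[[ 0.001  1.     0.   ]
 [ 0.558 -0.001  0.83 ]
 [ 0.83  -0.001 -0.558]]
rows 23 q end [ 0.34  0.2   1.87 -0.49  0.59 -0.75]
[[[0.0, 0.0, 0.087, 0.0, 0.0, 0.0, 0.9], [0.0, 0.0, 0.173, 0.0, 0.0, 0.0, 0.9], [0.0, 0.0, 0.26, 0.0, 0.0, 0.0, 0.9], [0.001, 0.017, 0.256, -0.024, -0.021, 0.021, 0.9], [0.001, 0.034, 0.251, -0.048, -0.041, 0.041, 0.9], [0.002, 0.051, 0.247, -0.072, -0.062, 0.062, 0.9], [0.003, 0.069, 0.242, -0.096, -0.082, 0.082, 0.9], [0.003, 0.086, 0.238, -0.119, -0.103, 0.103, 0.9], [0.004, 0.103, 0.233, -0.143, -0.124, 0.124, 0.9], [0.005, 0.12, 0.229, -0.167, -0.144, 0.144, 0.9]]]
[[[0.0, 0.017, -0.005, -0.024, -0.021, 0.021, 0.9], [0.001, 0.034, -0.009, -0.048, -0.041, 0.042, 0.9], [0.002, 0.052, -0.014, -0.072, -0.062, 0.062, 0.9], [0.002, 0.069, -0.018, -0.096, -0.083, 0.083, 0.9], [0.003, 0.086, -0.023, -0.12, -0.103, 0.103, 0.9], [0.003, 0.103, -0.027, -0.144, -0.124, 0.124, 0.9], [0.004, 0.12, -0.032, -0.168, -0.145, 0.145, 0.9], [0.005, 0.137, -0.036, -0.191, -0.165, 0.165, 0.9], [0.005, 0.155, -0.041, -0.215, -0.186, 0.186, 0.9], [0.006, 0.172, -0.045, -0.239, -0.206, 0.207, 0.9]]]
[[[0.08, 0.0, 0.0, 0.0, -0.001, 0.0, 0.9], [0.08, 0.0, 0.0, 0.0, -0.001, 0.0, 0.9], [0.08, 0.0, 0.0, 0.0, -0.001, 0.0, 0.9]]]
```

servo_tool:
  motion:
    - [[0,0,0.087,0,0,0,0.9],[0,0,0.173,0,0,0,0.9],[0,0,0.26,0,0,0,0.9],[0.001,0.017,0.256,-0.024,-0.021,0.021,0.9],[0.001,0.034,0.251,-0.048,-0.041,0.041,0.9],[0.002,0.051,0.247,-0.072,-0.062,0.062,0.9],[0.003,0.069,0.242,-0.096,-0.082,0.082,0.9],[0.003,0.086,0.238,-0.119,-0.103,0.103,0.9],[0.004,0.103,0.233,-0.143,-0.124,0.124,0.9],[0.005,0.12,0.229,-0.167,-0.144,0.144,0.9]]

```text
clock: 6.65
eef_pos: [525.3, 77.2, 183.5]
eef_rot: [2.83, -0.33, 2.245]
wrist_force: [-0.2, -0.4, -3.9]
finger_gap: 53.7
finger_force: 25.0
```

servo_tool:
  motion:
    - [[0,0.017,-0.005,-0.024,-0.021,0.021,0.9],[0.001,0.034,-0.009,-0.048,-0.041,0.042,0.9],[0.002,0.052,-0.014,-0.072,-0.062,0.062,0.9],[0.002,0.069,-0.018,-0.096,-0.083,0.083,0.9],[0.003,0.086,-0.023,-0.12,-0.103,0.103,0.9],[0.003,0.103,-0.027,-0.144,-0.124,0.124,0.9],[0.004,0.12,-0.032,-0.168,-0.145,0.145,0.9],[0.005,0.137,-0.036,-0.191,-0.165,0.165,0.9],[0.005,0.155,-0.041,-0.215,-0.186,0.186,0.9],[0.006,0.172,-0.045,-0.239,-0.206,0.207,0.9]]

```text
clock: 7.65
eef_pos: [528.0, 163.5, 161.1]
eef_rot: [-3.138, 0.594, 3.001]
wrist_force: [0.5, -0.8, -2.7]
finger_gap: 53.7
finger_force: 25.0
```

servo_tool:
  motion:
    - [[0.08,0,0,0,-0.001,0,0.9],[0.08,0,0,0,-0.001,0,0.9],[0.08,0,0,0,-0.001,0,0.9]]

```text
clock: 7.95
eef_pos: [568.1, 162.6, 160.5]
eef_rot: [-3.141, 0.593, 2.995]
wrist_force: [-0.3, -0.4, -2.3]
finger_gap: 53.5
finger_force: 25.0
```

Run:
```python
from h import *; from plan import *
log(); print('cmd',cmd()[0].round(1))
c=manip.camera('wrist'); save(c,'w2'); c2=manip.camera('side'); save(c2,'s2')
cv2.imwrite('pics/both2.png',np.vstack([c['frame'],cv2.resize(c2['frame'][120:270,230:470],(640,400))])[::1,:,::-1][:, :])
im=cv2.imread('pics/both2.png'); cv2.imwrite('pics/both2.png',cv2.resize(im,(480,600)))
```

```text
t 7.95 q [ 0.336  0.2    1.876 -0.49   0.585 -0.742] p [568.1 162.6 160.5] rpy [-3.141  0.593  2.995] F [-0.3 -0.4 -2.3] gap 53.5 25.0
cmd [568.5 162.9 161.4]
```

View pics/both2.png

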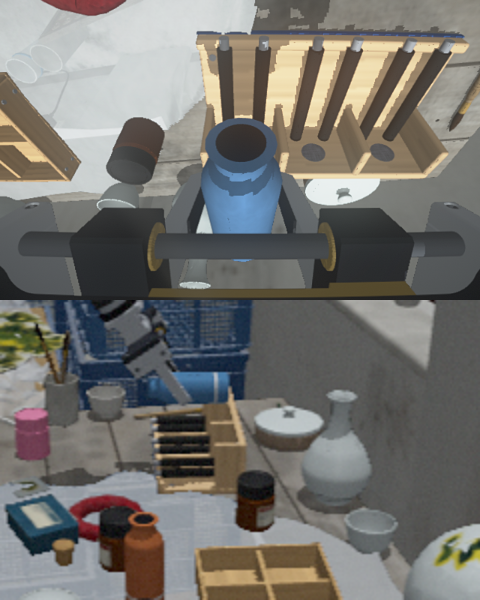

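The vase is horizontal with its mouth toward the front edge, above the right-hand bay; its bars run at columns 222–262 in the upper wrist view. I'll check the bars and stop board from this close view.

Run:
```python
from h import *; from plan import *
c=manip.camera('wrist'); P=cloud(c); ok=c['range_z']>0; p=P[ok]; k=c['frame'][ok].astype(int)
X=(p-RO)@xr; Y=(p-RO)@yr
dark=k.max(1)<70
m=dark&(p[:,2]>22)&(p[:,2]<42)&(abs(X)<60)&(abs(Y)<150)
for y0 in (-115,-75,-20,20,75,115):
    for xa,xb in ((-55,-15),(-15,25)):
        s=m&(abs(Y-y0)<14)&(X>xa)&(X<xb)
        if s.sum()>20: print(y0,(xa,xb),s.sum(),'y top',np.median(Y[s&(p[:,2]>np.percentile(p[s,2],70))]).round(1),'ztop',np.percentile(p[s,2],97).round(1))
wood=(k[:,0]-k[:,2]>30)
s=wood&(p[:,2]>45)&(p[:,2]<85)&(X>50)&(X<75)&(abs(abs(Y)-95)<35); 
for a,b in ((-130,-60),(60,130)):
    t=s&(Y>a)&(Y<b); print('board face',t.sum(),np.median(X[t]).round(1) if t.sum() else '')
s=wood&(X<-55)&(X>-85)&(p[:,2]>10)&(p[:,2]<32); print('front bearer X',np.percentile(X[s],[2,50]).round(1),np.percentile(p[s,2],97).round(1))
```

```text
-115 (-55, -15) 22 y top -118.2 ztop 35.6
-115 (-15, 25) 224 y top -112.8 ztop 38.1
-75 (-15, 25) 109 y top -73.4 ztop 37.9
115 (-55, -15) 417 y top 117.9 ztop 37.9
115 (-15, 25) 317 y top 112.1 ztop 37.4
board face 0 
board face 1036 64.2
front bearer X [-74.6 -71.4] 26.4
```

Run:
```python
from plan import *
th=np.radians(34)
P,A=place(0,th,1,up=15); Q,_=place(0,th,1,up=1)
spath([(P,A,35),(Q,A,5)],0.9,hold=2)
```

```text
rows 9 q end [ 0.34  0.4   1.95 -0.82  0.36 -0.37]
[[[0.0, 0.0, -0.053, 0.0, 0.0, 0.0, 0.9], [0.0, 0.0, -0.105, 0.0, 0.0, 0.0, 0.9], [0.0, 0.0, -0.158, 0.0, 0.0, 0.0, 0.9], [0.0, 0.0, -0.21, 0.0, 0.0, 0.0, 0.9], [0.0, 0.0, -0.22, 0.0, 0.0, 0.0, 0.9], [0.0, 0.0, -0.229, 0.0, 0.0, 0.0, 0.9], [0.0, 0.0, -0.238, 0.0, 0.0, 0.0, 0.9], [0.0, 0.0, -0.238, 0.0, 0.0, 0.0, 0.9], [0.0, 0.0, -0.238, 0.0, 0.0, 0.0, 0.9]]]
```

servo_tool:
  motion:
    - [[0,0,-0.053,0,0,0,0.9],[0,0,-0.105,0,0,0,0.9],[0,0,-0.158,0,0,0,0.9],[0,0,-0.21,0,0,0,0.9],[0,0,-0.22,0,0,0,0.9],[0,0,-0.229,0,0,0,0.9],[0,0,-0.238,0,0,0,0.9],[0,0,-0.238,0,0,0,0.9],[0,0,-0.238,0,0,0,0.9]]

```text
clock: 9.0
eef_pos: [568.8, 163.0, 43.3]
eef_rot: [3.141, 0.596, 2.995]
wrist_force: [-0.1, -0.5, -2.3]
finger_gap: 53.5
finger_force: 25.0
```

Run:
```python
from h import *; from plan import *
log(); print('cmd',cmd()[0].round(1))
c=manip.camera('scene'); save(c,'s3'); P=cloud(c); ok=c['range_z']>0; p=P[ok]; k=c['frame'][ok].astype(int)
X=(p-RO)@xr; Y=(p-RO)@yr
b=(k[:,2]-k[:,0]>30)&(abs(Y+95)<45)&(X>-110)&(X<70)&(p[:,2]>30)
print('vase X range',np.percentile(X[b],[1,99]).round(1),'ztop',np.percentile(p[b,2],98).round(1))
cv2.imwrite('pics/s3c.png',cv2.resize(c['frame'][110:230,220:380,::-1],(640,480)))
```

```text
t 9.0 q [ 0.336  0.404  1.947 -0.829  0.36  -0.365] p [568.8 163.   43.3] rpy [3.141 0.596 2.995] F [-0.1 -0.5 -2.3] gap 53.5 25.0
cmd [568.5 162.9  42.4]
vase X range [-86.9  62.5] ztop 88.6
```

View pics/s3c.png

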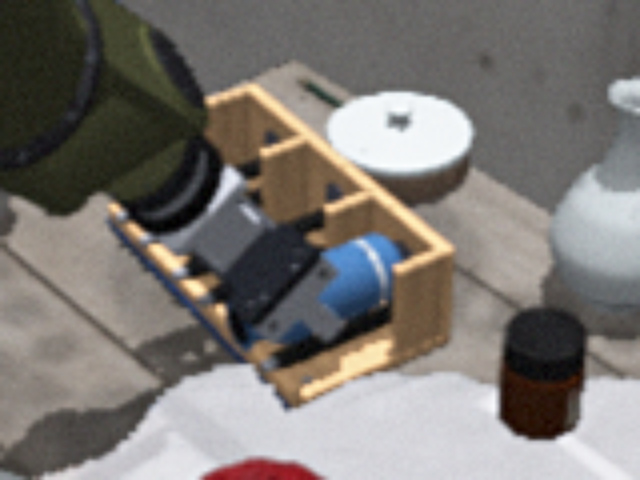

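The vase lies in the bay with its foot toward the stop board, still 1–2 mm above the bars. I'll lower it, release and back out.

servo_tool:
  motion:
    - [[0,0,-0.003,0,0,0,0.9],[0,0,-0.005,0,0,0,0.9],[0,0,-0.005,0,0,0,0.9]]

```text
clock: 9.35
eef_pos: [569.3, 163.5, 41.1]
eef_rot: [3.14, 0.597, 2.995]
wrist_force: [-0.1, 1.4, 4.0]
finger_gap: 53.6
finger_force: 25.0
```

servo_tool:
  motion:
    - [[0,0,0,0,0,0,0.3],[0,0,0,0,0,0,0.3],[0,0,0,0,0,0,0.3],[0,0,0,0,0,0,0.3]]

```text
clock: 9.75
eef_pos: [568.5, 162.8, 39.9]
eef_rot: [3.141, 0.595, 2.995]
wrist_force: [0.5, -0.0, 0.5]
finger_gap: 65.9
finger_force: 0.0
```

Run:
```python
from h import *; from plan import *
log(); p,A,q=cmd(); p=p+[0,0,-2.5]; pickle.dump((p,A,q),open('cmd.pkl','wb'))
t=A[:,2]; th=np.radians(34); b=np.array([434,-192.3])
a=p-150*t
spath([(a,A,45)],0.3)
# toward terracotta pregrasp
G,GA=grasp(b,np.pi/2,th,1,back=130)
print('to terra'); spath([(G+[0,0,100],GA,45),(G,GA,45)],0,hold=1,commit=True)
```

```text
t 9.75 q [ 0.336  0.411  1.948 -0.841  0.356 -0.352] p [568.5 162.8  39.9] rpy [3.141 0.595 2.995] F [ 0.5 -0.   0.5] gap 65.9 0.0
rows 4 q end [ 0.44  0.04  2.04 -0.56  0.62 -0.6 ]
[[[-0.042, 0.006, 0.062, 0.0, 0.0, 0.0, 0.3], [-0.083, 0.012, 0.124, 0.0, 0.0, 0.0, 0.3], [-0.125, 0.018, 0.186, 0.0, 0.0, 0.0, 0.3], [-0.166, 0.024, 0.248, 0.0, 0.0, 0.0, 0.3]]]
to terra
rows 23 q end [-0.92  0.74  1.3   0.56  1.91 -0.96]
[[[-0.005, -0.048, 0.008, 0.021, 0.018, -0.018, 0.0], [-0.011, -0.097, 0.016, 0.043, 0.037, -0.037, 0.0], [-0.016, -0.145, 0.025, 0.064, 0.055, -0.055, 0.0], [-0.022, -0.193, 0.033, 0.085, 0.074, -0.074, 0.0], [-0.027, -0.242, 0.041, 0.107, 0.092, -0.092, 0.0], [-0.033, -0.29, 0.049, 0.128, 0.111, -0.111, 0.0], [-0.038, -0.338, 0.058, 0.15, 0.129, -0.129, 0.0], [-0.043, -0.387, 0.066, 0.171, 0.148, -0.147, 0.0], [-0.049, -0.435, 0.074, 0.192, 0.166, -0.166, 0.0], [-0.054, -0.483, 0.082, 0.214, 0.185, -0.184, 0.0]]]
[[[-0.006, -0.049, 0.009, 0.021, 0.018, -0.019, 0.0], [-0.011, -0.097, 0.017, 0.042, 0.037, -0.037, 0.0], [-0.016, -0.145, 0.025, 0.064, 0.055, -0.056, 0.0], [-0.022, -0.194, 0.033, 0.085, 0.074, -0.074, 0.0], [-0.027, -0.242, 0.041, 0.106, 0.092, -0.092, 0.0], [-0.033, -0.29, 0.05, 0.128, 0.111, -0.111, 0.0], [-0.038, -0.339, 0.058, 0.149, 0.129, -0.129, 0.0], [-0.044, -0.387, 0.066, 0.17, 0.148, -0.148, 0.0], [-0.049, -0.435, 0.074, 0.192, 0.166, -0.166, 0.0], [-0.049, -0.435, 0.008, 0.192, 0.166, -0.166, 0.0]]]
[[[0.0, 0.0, -0.067, 0.0, 0.0, 0.0, 0.0], [0.0, 0.0, -0.134, 0.0, 0.0, 0.0, 0.0], [0.0, 0.0, -0.134, 0.0, 0.0, 0.0, 0.0]]]
```

servo_tool:
  motion:
    - [[-0.042,0.006,0.062,0,0,0,0.3],[-0.083,0.012,0.124,0,0,0,0.3],[-0.125,0.018,0.186,0,0,0,0.3],[-0.166,0.024,0.248,0,0,0,0.3]]

```text
clock: 10.15
eef_pos: [484.4, 174.9, 164.9]
eef_rot: [3.141, 0.594, 2.995]
wrist_force: [0.4, 0.5, 0.9]
finger_gap: 65.7
finger_force: 0.0
```

servo_tool:
  motion:
    - [[-0.005,-0.048,0.008,0.021,0.018,-0.018,0],[-0.011,-0.097,0.016,0.043,0.037,-0.037,0],[-0.016,-0.145,0.025,0.064,0.055,-0.055,0],[-0.022,-0.193,0.033,0.085,0.074,-0.074,0],[-0.027,-0.242,0.041,0.107,0.092,-0.092,0],[-0.033,-0.29,0.049,0.128,0.111,-0.111,0],[-0.038,-0.338,0.058,0.15,0.129,-0.129,0],[-0.043,-0.387,0.066,0.171,0.148,-0.147,0],[-0.049,-0.435,0.074,0.192,0.166,-0.166,0],[-0.054,-0.483,0.082,0.214,0.185,-0.184,0]]

```text
clock: 11.15
eef_pos: [458.3, -67.7, 205.5]
eef_rot: [2.827, -0.231, 2.311]
wrist_force: [0.5, 1.0, -0.3]
finger_gap: 93.9
finger_force: 0.0
```

servo_tool:
  motion:
    - [[-0.006,-0.049,0.009,0.021,0.018,-0.019,0],[-0.011,-0.097,0.017,0.042,0.037,-0.037,0],[-0.016,-0.145,0.025,0.064,0.055,-0.056,0],[-0.022,-0.194,0.033,0.085,0.074,-0.074,0],[-0.027,-0.242,0.041,0.106,0.092,-0.092,0],[-0.033,-0.29,0.05,0.128,0.111,-0.111,0],[-0.038,-0.339,0.058,0.149,0.129,-0.129,0],[-0.044,-0.387,0.066,0.17,0.148,-0.148,0],[-0.049,-0.435,0.074,0.192,0.166,-0.166,0],[-0.049,-0.435,0.008,0.192,0.166,-0.166,0]]

```text
clock: 12.15
eef_pos: [433.7, -287.5, 210.0]
eef_rot: [3.14, -0.977, 1.567]
wrist_force: [0.7, -0.8, 0.1]
finger_gap: 93.7
finger_force: 0.0
```

Run:
```python
from h import *; from plan import *
log(); print('cmd',cmd()[0].round(1))
c=manip.camera('wrist'); save(c,'w4'); print(fitc(c,(434,-192),27,20,95))
c=manip.camera('side'); save(c,'s4'); print(fitc(c,(434,-192),27,20,95))
im=np.vstack([cv2.imread('pics/w4.png'),cv2.resize(cv2.imread('pics/s4.png')[140:290,210:450],(640,400))]); cv2.imwrite('pics/b4.png',cv2.resize(im,(480,600)))
```

```text
t 12.15 q [-0.924  0.669  1.254  0.59   2.01  -0.89 ] p [ 433.7 -287.5  210. ] rpy [ 3.14  -0.977  1.567] F [ 0.7 -0.8  0.1] gap 93.7 0.0
cmd [ 434.  -284.1  141.9]
(array([ 434.2, -192. ]), 1484, 0.3, 137.3)
(array([ 432.5, -192.8]), 448, 1.4, 135.4)
```

View pics/b4.png

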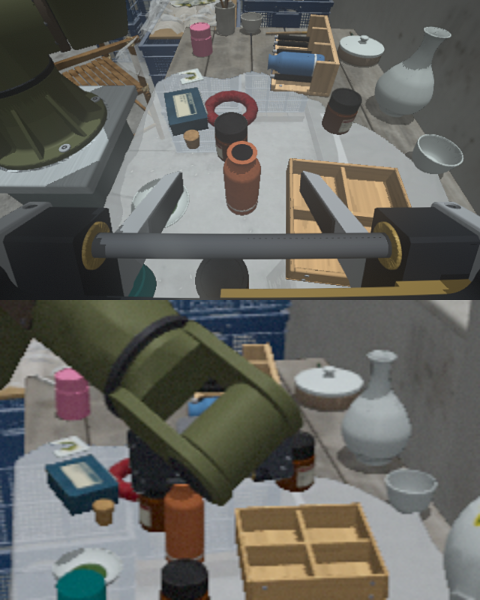

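Blue lies in its bay with the neck toward the front. Terracotta is at (242,180) between the fingers and hasn't moved, so I'll grasp it.

Run:
```python
from plan import *
p,A,q=cmd(); p=p+[0,0,67]; pickle.dump((p,A,q),open('cmd.pkl','wb'))
th=np.radians(34); b=np.array([434.2,-192]); 
spath([(*grasp(b,np.pi/2,th,1,back=115),40),(*grasp(b,np.pi/2,th,1),30)],0,hold=1)
```

```text
rows 7 q end [-0.81  0.71  1.57  0.61  1.66 -1.01]
[[[0.0, 0.013, -0.075, 0.0, 0.0, 0.0, 0.0], [0.0, 0.025, -0.15, 0.0, 0.0, 0.0, 0.0], [0.0, 0.073, -0.183, 0.0, 0.0, 0.0, 0.0], [0.0, 0.12, -0.215, 0.0, 0.0, 0.0, 0.0], [0.0, 0.168, -0.247, 0.0, 0.0, 0.0, 0.0], [0.0, 0.216, -0.279, 0.0, 0.0, 0.0, 0.0], [0.0, 0.216, -0.279, 0.0, 0.0, 0.0, 0.0]]]
```

servo_tool:
  motion:
    - [[0,0.013,-0.075,0,0,0,0],[0,0.025,-0.15,0,0,0,0],[0,0.073,-0.183,0,0,0,0],[0,0.12,-0.215,0,0,0,0],[0,0.168,-0.247,0,0,0,0],[0,0.216,-0.279,0,0,0,0],[0,0.216,-0.279,0,0,0,0]]

```text
clock: 12.95
eef_pos: [433.6, -173.3, 69.3]
eef_rot: [-3.139, -0.98, 1.572]
wrist_force: [-0.2, 0.3, 0.1]
finger_gap: 93.9
finger_force: 0.0
```

servo_tool:
  motion:
    - [[0,0,0,0,0,0,0.9],[0,0,0,0,0,0,0.9],[0,0,0,0,0,0,0.9],[0,0,0,0,0,0,0.9],[0,0,0,0,0,0,0.9],[0,0,0,0,0,0,0.9],[0,0,0,0,0,0,0.9],[0,0,0,0,0,0,0.9]]
  newtons: 25

```text
clock: 13.75
eef_pos: [434.0, -176.2, 69.5]
eef_rot: [3.14, -0.978, 1.571]
wrist_force: [-0.2, -0.8, 2.3]
finger_gap: 53.4
finger_force: 25.0
```

Run:
```python
from h import *; from plan import *
log(); p,A,q=cmd(); print('cmd',p.round(1))
th=np.radians(34)
P,Ap=place(2,th,1,up=120)
spath([(p+[0,0,140],A,47),(P+[-60,-60,20],Ap,47),(P,Ap,47)],0.9,hold=1)
```

```text
t 13.75 q [-0.808  0.709  1.57   0.614  1.662 -1.016] p [ 434.  -176.2   69.5] rpy [ 3.14  -0.978  1.571] F [-0.2 -0.8  2.3] gap 53.4 25.0
cmd [ 434.  -176.1   69.4]
rows 21 q end [ 0.63  0.46  1.53 -0.58  0.8  -0.46]
[[[0.0, 0.0, 0.093, 0.0, 0.0, 0.0, 0.9], [0.0, 0.0, 0.187, 0.0, 0.0, 0.0, 0.9], [0.0, 0.0, 0.28, 0.0, 0.0, 0.0, 0.9], [0.014, 0.062, 0.276, -0.027, -0.023, 0.023, 0.9], [0.027, 0.124, 0.272, -0.054, -0.047, 0.047, 0.9], [0.041, 0.187, 0.269, -0.081, -0.07, 0.07, 0.9], [0.055, 0.249, 0.265, -0.108, -0.093, 0.093, 0.9], [0.068, 0.311, 0.261, -0.135, -0.117, 0.117, 0.9], [0.082, 0.373, 0.257, -0.162, -0.14, 0.14, 0.9], [0.096, 0.436, 0.254, -0.189, -0.163, 0.163, 0.9]]]
[[[0.013, 0.062, -0.004, -0.028, -0.024, 0.024, 0.9], [0.027, 0.124, -0.008, -0.055, -0.047, 0.047, 0.9], [0.04, 0.186, -0.012, -0.082, -0.07, 0.07, 0.9], [0.054, 0.249, -0.015, -0.109, -0.094, 0.094, 0.9], [0.068, 0.311, -0.019, -0.136, -0.117, 0.117, 0.9], [0.081, 0.373, -0.023, -0.163, -0.14, 0.14, 0.9], [0.095, 0.435, -0.027, -0.19, -0.164, 0.164, 0.9], [0.109, 0.498, -0.03, -0.217, -0.187, 0.187, 0.9], [0.169, 0.558, -0.05, -0.217, -0.187, 0.187, 0.9], [0.229, 0.618, -0.07, -0.217, -0.187, 0.187, 0.9]]]
[[[0.0, 0.0, 0.0, 0.0, 0.0, 0.0, 0.9]]]
```

servo_tool:
  motion:
    - [[0,0,0.093,0,0,0,0.9],[0,0,0.187,0,0,0,0.9],[0,0,0.28,0,0,0,0.9],[0.014,0.062,0.276,-0.027,-0.023,0.023,0.9],[0.027,0.124,0.272,-0.054,-0.047,0.047,0.9],[0.041,0.187,0.269,-0.081,-0.07,0.07,0.9],[0.055,0.249,0.265,-0.108,-0.093,0.093,0.9],[0.068,0.311,0.261,-0.135,-0.117,0.117,0.9],[0.082,0.373,0.257,-0.162,-0.14,0.14,0.9],[0.096,0.436,0.254,-0.189,-0.163,0.163,0.9]]

```text
clock: 14.75
eef_pos: [482.0, 43.1, 196.5]
eef_rot: [2.827, -0.236, 2.307]
wrist_force: [0.6, -1.0, -2.4]
finger_gap: 53.6
finger_force: 25.0
```

servo_tool:
  motion:
    - [[0.013,0.062,-0.004,-0.028,-0.024,0.024,0.9],[0.027,0.124,-0.008,-0.055,-0.047,0.047,0.9],[0.04,0.186,-0.012,-0.082,-0.07,0.07,0.9],[0.054,0.249,-0.015,-0.109,-0.094,0.094,0.9],[0.068,0.311,-0.019,-0.136,-0.117,0.117,0.9],[0.081,0.373,-0.023,-0.163,-0.14,0.14,0.9],[0.095,0.435,-0.027,-0.19,-0.164,0.164,0.9],[0.109,0.498,-0.03,-0.217,-0.187,0.187,0.9],[0.169,0.558,-0.05,-0.217,-0.187,0.187,0.9],[0.229,0.618,-0.07,-0.217,-0.187,0.187,0.9]]

```text
clock: 15.75
eef_pos: [596.3, 352.9, 160.8]
eef_rot: [-3.141, 0.593, 2.997]
wrist_force: [-0.0, -0.3, -0.1]
finger_gap: 53.6
finger_force: 25.0
```

Run:
```python
from h import *; from plan import *
log(); print('cmd',cmd()[0].round(1))
th=np.radians(34)
P,A=place(2,th,1,up=15); Q,_=place(2,th,1,up=0)
spath([(P,A,35),(Q,A,5)],0.9,hold=2)
```

```text
t 15.75 q [ 0.635  0.459  1.522 -0.579  0.803 -0.457] p [596.3 352.9 160.8] rpy [-3.141  0.593  2.997] F [-0.  -0.3 -0.1] gap 53.6 25.0
cmd [596.5 350.9 161.4]
rows 9 q end [ 0.63  0.62  1.59 -0.74  0.62 -0.24]
[[[0.0, 0.0, -0.053, 0.0, 0.0, 0.0, 0.9], [0.0, 0.0, -0.105, 0.0, 0.0, 0.0, 0.9], [0.0, 0.0, -0.158, 0.0, 0.0, 0.0, 0.9], [0.0, 0.0, -0.21, 0.0, 0.0, 0.0, 0.9], [0.0, 0.0, -0.22, 0.0, 0.0, 0.0, 0.9], [0.0, 0.0, -0.23, 0.0, 0.0, 0.0, 0.9], [0.0, 0.0, -0.24, 0.0, 0.0, 0.0, 0.9], [0.0, 0.0, -0.24, 0.0, 0.0, 0.0, 0.9], [0.0, 0.0, -0.24, 0.0, 0.0, 0.0, 0.9]]]
```

servo_tool:
  motion:
    - [[0,0,0,0,0,0,0.9],[0,0,-0.053,0,0,0,0.9],[0,0,-0.105,0,0,0,0.9],[0,0,-0.158,0,0,0,0.9],[0,0,-0.21,0,0,0,0.9],[0,0,-0.22,0,0,0,0.9],[0,0,-0.23,0,0,0,0.9],[0,0,-0.24,0,0,0,0.9],[0,0,-0.242,0,0,0,0.9],[0,0,-0.242,0,0,0,0.9]]

```text
clock: 16.75
eef_pos: [596.8, 351.2, 41.5]
eef_rot: [3.14, 0.594, 2.993]
wrist_force: [0.7, 1.5, 0.1]
finger_gap: 53.5
finger_force: 25.0
```

Run:
```python
from h import *; from plan import *
log(); p,A,q=cmd(); p=p+[0,0,-1]; pickle.dump((p,A,q),open('cmd.pkl','wb')); print('cmd',p.round(1))
c=manip.camera('scene'); P=cloud(c); ok=c['range_z']>0; p=P[ok]; k=c['frame'][ok].astype(int)
X=(p-RO)@xr; Y=(p-RO)@yr
b=(k[:,0]-k[:,2]>50)&(k[:,0]-k[:,1]>50)&(abs(Y-95)<45)&(X>-110)&(X<70)&(p[:,2]>30)
print('vase X range',b.sum(),np.percentile(X[b],[1,99]).round(1),'ztop',np.percentile(p[b,2],98).round(1))
```

```text
t 16.75 q [ 0.633  0.621  1.59  -0.745  0.618 -0.239] p [596.8 351.2  41.5] rpy [3.14  0.594 2.993] F [0.7 1.5 0.1] gap 53.5 25.0
cmd [596.5 350.9  40.4]
vase X range 213 [-60.2  63.8] ztop 87.1
```

servo_tool:
  motion:
    - [[0,0,-0.002,0,0,0,0.9],[0,0,-0.002,0,0,0,0.9],[0,0,-0.002,0,0,0,0.3],[0,0,-0.002,0,0,0,0.3],[0,0,-0.002,0,0,0,0.3],[0,0,-0.002,0,0,0,0.3]]

```text
clock: 17.4
eef_pos: [596.4, 350.8, 39.3]
eef_rot: [-3.141, 0.593, 2.994]
wrist_force: [0.4, 0.6, -0.4]
finger_gap: 65.7
finger_force: 0.0
```

```bash
cat >> plan.py <<'E'
CY=-0.125; CO=np.array([597,-234,0.]); DOWN=R.from_euler('xyz',[np.pi,0,np.pi+CY]).as_matrix()
def cell(a,b): return CO+R.from_euler('z',CY).as_matrix()@np.array([45*a,45*b,0])
E
python3 - <<'E'
from h import *; from plan import *
log(); p,A,q=cmd(); p=p+[0,0,-1]; pickle.dump((p,A,q),open('cmd.pkl','wb'))
spath([(p-150*A[:,2],A,45)],0.3)
spath([(np.array([645,-2,200.]),DOWN,45)],0,hold=1)
E
```

```text
t 17.4 q [ 0.633  0.624  1.592 -0.747  0.617 -0.236] p [596.4 350.8  39.3] rpy [-3.141  0.593  2.994] F [ 0.4  0.6 -0.4] gap 65.7 0.0
rows 4 q end [ 0.74  0.35  1.68 -0.63  0.83 -0.31]
[[[-0.041, 0.006, 0.062, 0.0, 0.0, 0.0, 0.3], [-0.083, 0.012, 0.124, 0.0, 0.0, 0.0, 0.3], [-0.124, 0.018, 0.187, 0.0, 0.0, 0.0, 0.3], [-0.166, 0.025, 0.249, 0.0, 0.0, 0.0, 0.3]]]
rows 10 q end [-0.06  0.52  1.23  0.    1.39 -1.51]
[[[0.029, -0.081, 0.008, 0.003, 0.021, 0.001, 0.0], [0.058, -0.162, 0.016, 0.006, 0.042, 0.002, 0.0], [0.088, -0.244, 0.024, 0.009, 0.062, 0.002, 0.0], [0.117, -0.325, 0.032, 0.011, 0.083, 0.003, 0.0], [0.146, -0.406, 0.04, 0.014, 0.104, 0.004, 0.0], [0.175, -0.487, 0.048, 0.017, 0.125, 0.005, 0.0], [0.205, -0.568, 0.056, 0.02, 0.145, 0.005, 0.0], [0.234, -0.65, 0.064, 0.023, 0.166, 0.006, 0.0], [0.263, -0.731, 0.072, 0.026, 0.187, 0.007, 0.0], [0.263, -0.731, 0.072, 0.026, 0.187, 0.007, 0.0]]]
```

servo_tool:
  motion:
    - [[-0.041,0.006,0.062,0,0,0,0.3],[-0.083,0.012,0.124,0,0,0,0.3],[-0.124,0.018,0.187,0,0,0,0.3],[-0.166,0.025,0.249,0,0,0,0.3]]

```text
clock: 17.8
eef_pos: [512.5, 363.3, 165.1]
eef_rot: [3.142, 0.593, 2.994]
wrist_force: [0.5, -0.4, 0.8]
finger_gap: 65.5
finger_force: 0.0
```

servo_tool:
  motion:
    - [[0.029,-0.081,0.008,0.003,0.021,0.001,0],[0.058,-0.162,0.016,0.006,0.042,0.002,0],[0.088,-0.244,0.024,0.009,0.062,0.002,0],[0.117,-0.325,0.032,0.011,0.083,0.003,0],[0.146,-0.406,0.04,0.014,0.104,0.004,0],[0.175,-0.487,0.048,0.017,0.125,0.005,0],[0.205,-0.568,0.056,0.02,0.145,0.005,0],[0.234,-0.65,0.064,0.023,0.166,0.006,0],[0.263,-0.731,0.072,0.026,0.187,0.007,0],[0.263,-0.731,0.072,0.026,0.187,0.007,0]]

```text
clock: 18.8
eef_pos: [646.3, -7.2, 199.2]
eef_rot: [3.141, -0.003, 3.011]
wrist_force: [-1.1, 0.5, -0.4]
finger_gap: 93.8
finger_force: 0.0
```

Run:
```python
from h import *; from plan import *
log(); p,A,q=cmd(); print('cmd',p.round(1))
w=manip.camera('wrist'); save(w,'w5'); s=manip.camera('scene'); save(s,'s5'); d=manip.camera('side')
for n,b in (('A',(644.8,-2)),('B',(414.3,-78.2)),('C',(411,-327.9))):
    print(n,*[fitc(c,b,31,15,55) for c in (w,s,d)])
im=np.vstack([cv2.imread('pics/w5.png'),cv2.resize(cv2.imread('pics/s5.png')[110:360,210:610],(640,400))]); cv2.imwrite('pics/b5.png',cv2.resize(im,(480,600)))
```

```text
t 18.8 q [-6.800e-02  5.250e-01  1.222e+00  1.000e-03  1.398e+00 -1.509e+00] p [646.3  -7.2 199.2] rpy [ 3.141e+00 -3.000e-03  3.011e+00] F [-1.1  0.5 -0.4] gap 93.8 0.0
cmd [645.   -2.1 199.9]
A (array([645.8,  -2. ]), 264, 0.2, 331.5) (array([646. ,  -1.4]), 222, 1.1, 507.4) (array([643.8,  -2.3]), 221, 1.8, 506.5)
B None (array([415.2, -77.9]), 267, 0.8, 563.6) (array([412.6, -78.7]), 258, 1.7, 562.9)
C (array([ 411.9, -327.2]), 655, 0.6, 35.8) (array([ 412. , -327.5]), 308, 0.6, 84.6) (array([ 409.4, -328.2]), 335, 1.2, 83.7)
```

View pics/b5.png

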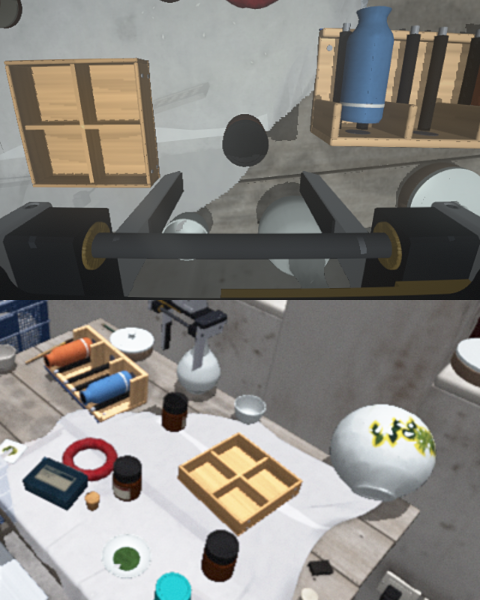

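Both vases lie properly in the rack. Amber jar A's lid is at (245,140) in the wrist view, centred between the fingers. I'll descend onto the lid and check the crate pose from this view too.

Run:
```python
from h import *; from plan import *
w=manip.camera('wrist'); ok=w['range_z']>0; p=cloud(w)[ok]; k=w['frame'][ok].astype(int)
m=(k[:,0]-k[:,2]>30)&(p[:,2]>38)&(p[:,2]<52)&(abs(p[:,0]-597)<120)&(abs(p[:,1]+234)<120)
r=cv2.minAreaRect(p[m][:,:2].astype(np.float32)); print('crate',m.sum(),np.round(r,2) if 0 else r, np.median(p[m,2]))
spath([(np.array([645.6,-2,100]),DOWN,50),(np.array([645.6,-2,61]),DOWN,20)],0,hold=1)
```

```text
crate 5484 ((598.604248046875, -232.72674560546875), (187.25535583496094, 185.57669067382812), 82.7815170288086) 45.202359320900854
rows 5 q end [-0.06  0.65  1.36  0.    1.13 -1.51]
[[[0.001, 0.0, -0.1, 0.0, 0.0, 0.0, 0.0], [0.001, 0.0, -0.2, 0.0, 0.0, 0.0, 0.0], [0.001, 0.0, -0.239, 0.0, 0.0, 0.0, 0.0], [0.001, 0.0, -0.278, 0.0, 0.0, 0.0, 0.0], [0.001, 0.0, -0.278, 0.0, 0.0, 0.0, 0.0]]]
```

servo_tool:
  motion:
    - [[0.001,0,-0.1,0,0,0,0],[0.001,0,-0.2,0,0,0,0],[0.001,0,-0.239,0,0,0,0],[0.001,0,-0.278,0,0,0,0],[0.001,0,-0.278,0,0,0,0]]

```text
clock: 19.5
eef_pos: [643.8, -0.6, 58.7]
eef_rot: [3.141, -0.004, 3.018]
wrist_force: [0.0, -0.8, -0.3]
finger_gap: 93.9
finger_force: 0.0
```

servo_tool:
  motion:
    - [[0,0,0,0,0,0,0.9],[0,0,0,0,0,0,0.9],[0,0,0,0,0,0,0.9],[0,0,0,0,0,0,0.9],[0,0,0,0,0,0,0.9],[0,0,0,0,0,0,0.9],[0,0,0,0,0,0,0.9]]
  newtons: 25

```text
clock: 20.2
eef_pos: [645.7, -2.1, 61.4]
eef_rot: [3.14, 0.0, 3.016]
wrist_force: [-0.9, 0.5, 4.9]
finger_gap: 58.2
finger_force: 25.0
```

```bash
sed -i 's/CO=np.array(\[597,-234,0.\])/CO=np.array([598.4,-232.9,0.])/' plan.py
python3 - <<'E'
from h import *; from plan import *
log(); p,A,q=cmd(); print('cmd',p.round(1))
c=cell(1,1); print('cell',c.round(1))
spath([(p+[0,0,80],DOWN,45),(c+[0,0,141],DOWN,45),(c+[0,0,80],DOWN,35),(c+[0,0,68],DOWN,6)],0.9,hold=1)
E
```

```text
t 20.2 q [-6.100e-02  6.500e-01  1.359e+00  1.000e-03  1.132e+00 -1.507e+00] p [645.7  -2.1  61.4] rpy [3.14  0.    3.016] F [-0.9  0.5  4.9] gap 58.2 25.0
cmd [645.5  -2.1  60.9]
cell [ 648.7 -193.9    0. ]
rows 12 q end [-0.34  0.71  1.24  0.    1.19 -1.79]
[[[0.0, 0.0, 0.08, 0.0, 0.0, 0.0, 0.9], [0.0, 0.0, 0.16, 0.0, 0.0, 0.0, 0.9], [0.001, -0.077, 0.16, 0.0, 0.0, 0.0, 0.9], [0.003, -0.153, 0.16, 0.0, 0.0, 0.0, 0.9], [0.004, -0.23, 0.16, 0.0, 0.0, 0.0, 0.9], [0.005, -0.307, 0.16, 0.0, 0.0, 0.0, 0.9], [0.006, -0.384, 0.16, 0.0, 0.0, 0.0, 0.9], [0.006, -0.384, 0.099, 0.0, 0.0, 0.0, 0.9], [0.006, -0.384, 0.038, 0.0, 0.0, 0.0, 0.9], [0.006, -0.384, 0.026, 0.0, 0.0, 0.0, 0.9]]]
[[[0.0, 0.0, -0.012, 0.0, 0.0, 0.0, 0.9], [0.0, 0.0, -0.012, 0.0, 0.0, 0.0, 0.9]]]
```

servo_tool:
  motion:
    - [[0,0,0.08,0,0,0,0.9],[0,0,0.16,0,0,0,0.9],[0.001,-0.077,0.16,0,0,0,0.9],[0.003,-0.153,0.16,0,0,0,0.9],[0.004,-0.23,0.16,0,0,0,0.9],[0.005,-0.307,0.16,0,0,0,0.9],[0.006,-0.384,0.16,0,0,0,0.9],[0.006,-0.384,0.16,0,0,0,0.9],[0.006,-0.384,0.16,0,0,0,0.9]]

```text
clock: 21.1
eef_pos: [648.1, -194.7, 140.2]
eef_rot: [3.14, -0.001, 3.015]
wrist_force: [-0.3, -0.3, -1.7]
finger_gap: 58.0
finger_force: 25.0
```

Run:
```python
from h import *
log(); d=manip.camera('side'); s=manip.camera('scene'); w=manip.camera('wrist')
for c in (d,s,w): print(fitc(c,(648.7,-193.9),31,90,130))
```

```text
t 21.1 q [-3.460e-01  6.390e-01  1.184e+00  1.000e-03  1.321e+00 -1.791e+00] p [ 648.1 -194.7  140.2] rpy [ 3.140e+00 -1.000e-03  3.015e+00] F [-0.3 -0.3 -1.7] gap 58.0 25.0
(array([ 646. , -195.3]), 291, 1.4, 447.8)
(array([ 648.7, -193.3]), 291, 0.9, 448.9)
(array([ 648.5, -192.9]), 858, 0.1, 272.4)
```

servo_tool:
  motion:
    - [[0,0,-0.061,0,0,0,0.9],[0,0,-0.122,0,0,0,0.9],[0,0,-0.134,0,0,0,0.9],[0,0,-0.146,0,0,0,0.9],[0,0,-0.146,0,0,0,0.9]]

```text
clock: 21.75
eef_pos: [648.8, -193.8, 68.6]
eef_rot: [3.141, 0.001, 3.017]
wrist_force: [-0.1, 0.4, -2.3]
finger_gap: 58.2
finger_force: 25.0
```

Run:
```python
from h import *
log(); d=manip.camera('scene'); cv2.imwrite('pics/s6.png',cv2.resize(d['frame'][170:320,340:540,::-1],(640,480)))
```

```text
t 21.75 q [-3.450e-01  7.080e-01  1.244e+00  1.000e-03  1.190e+00 -1.791e+00] p [ 648.8 -193.8   68.6] rpy [3.141e+00 1.000e-03 3.017e+00] F [-0.1  0.4 -2.3] gap 58.2 25.0
```

View pics/s6.png

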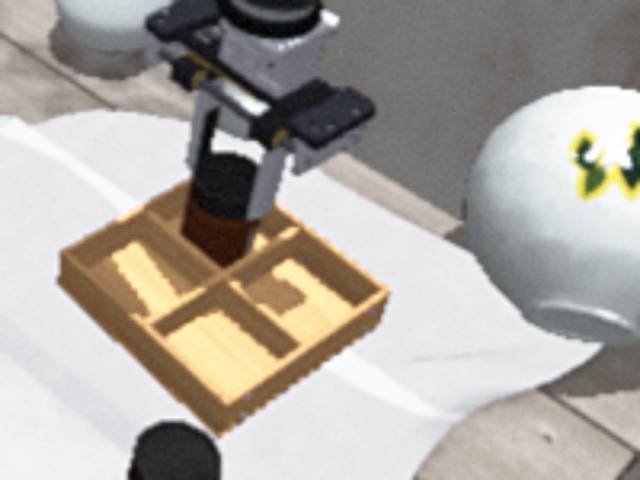

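The jar stands in the cell at about (225,230) in the crop, clear of the walls. I'll set it down, release and go to jar B.

Run:
```python
from plan import *
p,A,q=cmd(); print(p); p=p+[0,0,-1.5]; pickle.dump((p,A,q),open('cmd.pkl','wb'))
b=np.array([414.9,-78.2,0])
spath([(p+[0,0,110],DOWN,50),(b+[0,0,150],DOWN,48)],0.0,hold=2)
spath([(b+[0,0,100],DOWN,50),(b+[0,0,61],DOWN,20)],0.0,hold=1)
```

```text
[ 648.5 -194.1   67.9]
rows 12 q end [-0.27  0.07  1.93 -0.    1.14 -1.72]
[[[0.0, 0.0, 0.073, 0.0, 0.0, 0.0, 0.0], [0.0, 0.0, 0.147, 0.0, 0.0, 0.0, 0.0], [0.0, 0.0, 0.22, 0.0, 0.0, 0.0, 0.0], [-0.067, 0.033, 0.212, 0.0, 0.0, 0.0, 0.0], [-0.133, 0.066, 0.205, 0.0, 0.0, 0.0, 0.0], [-0.2, 0.099, 0.197, 0.0, 0.0, 0.0, 0.0], [-0.267, 0.132, 0.19, 0.0, 0.0, 0.0, 0.0], [-0.334, 0.166, 0.182, 0.0, 0.0, 0.0, 0.0], [-0.4, 0.199, 0.175, 0.0, 0.0, 0.0, 0.0], [-0.467, 0.232, 0.167, 0.0, 0.0, 0.0, 0.0]]]
[[[0.0, 0.0, 0.0, 0.0, 0.0, 0.0, 0.0], [0.0, 0.0, 0.0, 0.0, 0.0, 0.0, 0.0]]]
rows 4 q end [-0.27  0.21  2.01 -0.    0.92 -1.72]
[[[0.0, 0.0, -0.1, 0.0, 0.0, 0.0, 0.0], [0.0, 0.0, -0.139, 0.0, 0.0, 0.0, 0.0], [0.0, 0.0, -0.178, 0.0, 0.0, 0.0, 0.0], [0.0, 0.0, -0.178, 0.0, 0.0, 0.0, 0.0]]]
```

servo_tool:
  motion:
    - [[0,0,-0.003,0,0,0,0.9],[0,0,-0.003,0,0,0,0.9],[0,0,-0.003,0,0,0,0.2],[0,0,-0.003,0,0,0,0.2],[0,0,-0.003,0,0,0,0.2],[0,0,-0.003,0,0,0,0.2]]

```text
clock: 22.4
eef_pos: [648.5, -194.1, 66.5]
eef_rot: [3.14, -0.0, 3.016]
wrist_force: [-0.3, -0.6, -0.8]
finger_gap: 75.6
finger_force: 0.0
```

Next I rise with the gap kept at 75 mm until clear, then go over to jar B.

servo_tool:
  motion:
    - [[0,0,0.073,0,0,0,0.2],[0,0,0.147,0,0,0,0.2],[0,0,0.22,0,0,0,0],[-0.067,0.033,0.212,0,0,0,0],[-0.133,0.066,0.205,0,0,0,0],[-0.2,0.099,0.197,0,0,0,0],[-0.267,0.132,0.19,0,0,0,0],[-0.334,0.166,0.182,0,0,0,0],[-0.4,0.199,0.175,0,0,0,0],[-0.467,0.232,0.167,0,0,0,0]]

```text
clock: 23.4
eef_pos: [413.6, -77.5, 149.9]
eef_rot: [3.14, 0.0, 3.016]
wrist_force: [0.6, -0.1, -0.1]
finger_gap: 94.1
finger_force: 0.0
```

servo_tool:
  motion:
    - [[0,0,0,0,0,0,0],[0,0,0,0,0,0,0]]

```text
clock: 23.6
eef_pos: [415.3, -78.1, 150.6]
eef_rot: [3.141, 0.001, 3.017]
wrist_force: [0.4, 0.4, -0.0]
finger_gap: 94.3
finger_force: 0.0
```

Run:
```python
from h import *
log(); w=manip.camera('wrist'); d=manip.camera('side'); s=manip.camera('scene')
for c in (w,d,s): print('B',fitc(c,(414.9,-78.2),31,15,55),'lid',fitc(c,(414.9,-78.2),30,60,80))
```

```text
t 23.6 q [-2.730e-01  7.200e-02  1.927e+00  1.000e-03  1.141e+00 -1.720e+00] p [415.3 -78.1 150.6] rpy [3.141e+00 1.000e-03 3.017e+00] F [ 0.4  0.4 -0. ] gap 94.3 0.0
B (array([415.1, -78.2]), 450, 0.4, 282.8) lid (array([415.5, -78.2]), 248, 0.4, 282.8)
B (array([413. , -78.3]), 259, 1.6, 458.6) lid (array([412.8, -78.4]), 141, 2.8, 458.7)
B (array([415.4, -77.7]), 270, 0.8, 458.9) lid (array([415.9, -77.5]), 139, 1.9, 458.9)
```

servo_tool:
  motion:
    - [[0,0,-0.1,0,0,0,0],[0,0,-0.139,0,0,0,0],[0,0,-0.178,0,0,0,0],[0,0,-0.178,0,0,0,0]]

```text
clock: 24.15
eef_pos: [414.3, -78.1, 58.9]
eef_rot: [3.14, -0.004, 3.016]
wrist_force: [0.3, 0.1, 0.8]
finger_gap: 94.2
finger_force: 0.0
```

servo_tool:
  motion:
    - [[0,0,0,0,0,0,0.9],[0,0,0,0,0,0,0.9],[0,0,0,0,0,0,0.9],[0,0,0,0,0,0,0.9],[0,0,0,0,0,0,0.9],[0,0,0,0,0,0,0.9],[0,0,0,0,0,0,0.9]]
  newtons: 25

```text
clock: 24.85
eef_pos: [415.2, -78.1, 61.3]
eef_rot: [3.14, 0.001, 3.017]
wrist_force: [0.1, 1.5, 6.4]
finger_gap: 58.7
finger_force: 25.1
```

Run:
```python
from h import *; from plan import *
log(); p,A,q=cmd(); print('cmd',p.round(1))
c=cell(-1,1); print('cell',c.round(1))
spath([(p+[0,0,85],DOWN,45),(c+[0,0,146],DOWN,45)],0.9,hold=2)
spath([(c+[0,0,80],DOWN,33),(c+[0,0,67],DOWN,6)],0.9,hold=2)
```

```text
t 24.85 q [-2.730e-01  2.130e-01  2.009e+00  1.000e-03  9.190e-01 -1.720e+00] p [415.2 -78.1  61.3] rpy [3.140e+00 1.000e-03 3.017e+00] F [0.1 1.5 6.4] gap 58.7 25.1
cmd [415.  -78.1  60.9]
cell [ 559.4 -182.6    0. ]
rows 8 q end [-0.38  0.44  1.48  0.    1.23 -1.82]
[[[0.0, 0.0, 0.085, 0.0, 0.0, 0.0, 0.9], [0.0, 0.0, 0.17, 0.0, 0.0, 0.0, 0.9], [0.072, -0.052, 0.17, 0.0, 0.0, 0.0, 0.9], [0.144, -0.105, 0.17, 0.0, 0.0, 0.0, 0.9], [0.217, -0.157, 0.17, 0.0, 0.0, 0.0, 0.9], [0.289, -0.209, 0.17, 0.0, 0.0, 0.0, 0.9], [0.289, -0.209, 0.17, 0.0, 0.0, 0.0, 0.9], [0.289, -0.209, 0.17, 0.0, 0.0, 0.0, 0.9]]]
rows 7 q end [-0.38  0.53  1.54  0.    1.07 -1.82]
[[[0.0, 0.0, -0.066, 0.0, 0.0, 0.0, 0.9], [0.0, 0.0, -0.132, 0.0, 0.0, 0.0, 0.9], [0.0, 0.0, -0.14, 0.0, 0.0, 0.0, 0.9], [0.0, 0.0, -0.149, 0.0, 0.0, 0.0, 0.9], [0.0, 0.0, -0.158, 0.0, 0.0, 0.0, 0.9], [0.0, 0.0, -0.158, 0.0, 0.0, 0.0, 0.9], [0.0, 0.0, -0.158, 0.0, 0.0, 0.0, 0.9]]]
```

servo_tool:
  motion:
    - [[0,0,0.085,0,0,0,0.9],[0,0,0.17,0,0,0,0.9],[0.072,-0.052,0.17,0,0,0,0.9],[0.144,-0.105,0.17,0,0,0,0.9],[0.217,-0.157,0.17,0,0,0,0.9],[0.289,-0.209,0.17,0,0,0,0.9],[0.289,-0.209,0.17,0,0,0,0.9],[0.289,-0.209,0.17,0,0,0,0.9]]

```text
clock: 25.65
eef_pos: [559.1, -182.7, 144.7]
eef_rot: [3.14, -0.002, 3.016]
wrist_force: [0.4, -0.1, -1.5]
finger_gap: 58.5
finger_force: 24.9
```

Run:
```python
from h import *
log(); d=manip.camera('side'); s=manip.camera('scene')
for c in (d,s): print(fitc(c,(559.4,-182.6),31,95,135))
```

```text
t 25.65 q [-3.790e-01  4.390e-01  1.476e+00  1.000e-03  1.229e+00 -1.824e+00] p [ 559.1 -182.7  144.7] rpy [ 3.140e+00 -2.000e-03  3.016e+00] F [ 0.4 -0.1 -1.5] gap 58.5 24.9
(array([ 556.6, -183.2]), 300, 1.4, 452.3)
(array([ 558.8, -181.8]), 301, 0.8, 453.7)
```

servo_tool:
  motion:
    - [[0,0,-0.066,0,0,0,0.9],[0,0,-0.132,0,0,0,0.9],[0,0,-0.14,0,0,0,0.9],[0,0,-0.149,0,0,0,0.9],[0,0,-0.158,0,0,0,0.9],[0,0,-0.158,0,0,0,0.9]]

```text
clock: 26.35
eef_pos: [559.8, -182.6, 67.9]
eef_rot: [3.141, 0.001, 3.017]
wrist_force: [-0.3, 0.1, -1.6]
finger_gap: 58.5
finger_force: 24.9
```

Run:
```python
from h import *; from plan import *
log(); p,A,q=cmd(); print('cmd',p.round(1))
b=np.array([411.9,-327.4,0])
spath([(p+[0,0,110],DOWN,48),(b+[0,0,150],DOWN,45)],0.0,hold=2)
spath([(b+[0,0,100],DOWN,50),(b+[0,0,61],DOWN,20)],0.0,hold=1)
```

```text
t 26.35 q [-3.780e-01  5.270e-01  1.540e+00  1.000e-03  1.073e+00 -1.824e+00] p [ 559.8 -182.6   67.9] rpy [3.141e+00 1.000e-03 3.017e+00] F [-0.3  0.1 -1.6] gap 58.5 24.9
cmd [ 559.5 -182.6   66.9]
rows 10 q end [-0.74  0.3   1.65 -0.    1.19 -2.19]
[[[0.0, 0.0, 0.073, 0.0, 0.0, 0.0, 0.0], [0.0, 0.0, 0.147, 0.0, 0.0, 0.0, 0.0], [0.0, 0.0, 0.22, 0.0, 0.0, 0.0, 0.0], [-0.059, -0.058, 0.209, 0.0, 0.0, 0.0, 0.0], [-0.118, -0.116, 0.198, 0.0, 0.0, 0.0, 0.0], [-0.177, -0.174, 0.188, 0.0, 0.0, 0.0, 0.0], [-0.236, -0.232, 0.177, 0.0, 0.0, 0.0, 0.0], [-0.295, -0.29, 0.166, 0.0, 0.0, 0.0, 0.0], [-0.295, -0.29, 0.166, 0.0, 0.0, 0.0, 0.0], [-0.295, -0.29, 0.166, 0.0, 0.0, 0.0, 0.0]]]
rows 4 q end [-0.74  0.42  1.73 -0.    1.   -2.19]
[[[0.0, 0.0, -0.1, 0.0, 0.0, 0.0, 0.0], [0.0, 0.0, -0.139, 0.0, 0.0, 0.0, 0.0], [0.0, 0.0, -0.178, 0.0, 0.0, 0.0, 0.0], [0.0, 0.0, -0.178, 0.0, 0.0, 0.0, 0.0]]]
```

servo_tool:
  motion:
    - [[0,0,-0.002,0,0,0,0.9],[0,0,-0.002,0,0,0,0.9],[0,0,-0.002,0,0,0,0.2],[0,0,-0.002,0,0,0,0.2],[0,0,-0.002,0,0,0,0.2],[0,0,-0.002,0,0,0,0.2]]

```text
clock: 26.95
eef_pos: [559.5, -182.6, 66.0]
eef_rot: [3.14, -0.0, 3.016]
wrist_force: [0.3, -0.5, 0.5]
finger_gap: 75.3
finger_force: 0.0
```

servo_tool:
  motion:
    - [[0,0,0.075,0,0,0,0.2],[0,0,0.149,0,0,0,0.2],[0,0,0.222,0,0,0,0],[-0.059,-0.058,0.211,0,0,0,0],[-0.118,-0.116,0.2,0,0,0,0],[-0.177,-0.174,0.19,0,0,0,0],[-0.236,-0.232,0.179,0,0,0,0],[-0.295,-0.29,0.168,0,0,0,0],[-0.295,-0.29,0.168,0,0,0,0],[-0.295,-0.29,0.168,0,0,0,0]]

```text
clock: 27.95
eef_pos: [411.7, -328.0, 150.0]
eef_rot: [3.14, -0.0, 3.015]
wrist_force: [1.1, 0.5, 0.7]
finger_gap: 94.5
finger_force: 0.0
```

Run:
```python
from h import *
log(); w=manip.camera('wrist'); save(w,'w7'); s=manip.camera('scene')
for c in (w,s): print('C',fitc(c,(411.9,-327.4),31,15,55),'lid',fitc(c,(411.9,-327.4),30,60,80))
```

```text
t 27.95 q [-7.430e-01  3.010e-01  1.654e+00  1.000e-03  1.187e+00 -2.187e+00] p [ 411.7 -328.   150. ] rpy [ 3.14  -0.     3.015] F [1.1 0.5 0.7] gap 94.5 0.0
C (array([ 411.5, -327.9]), 402, 0.2, 282.2) lid (array([ 411.4, -327.9]), 240, 0.2, 282.2)
C (array([ 412.1, -327.4]), 310, 0.6, 458.7) lid (array([ 412. , -327.5]), 172, 1.7, 458.8)
```

View pics/w7.png

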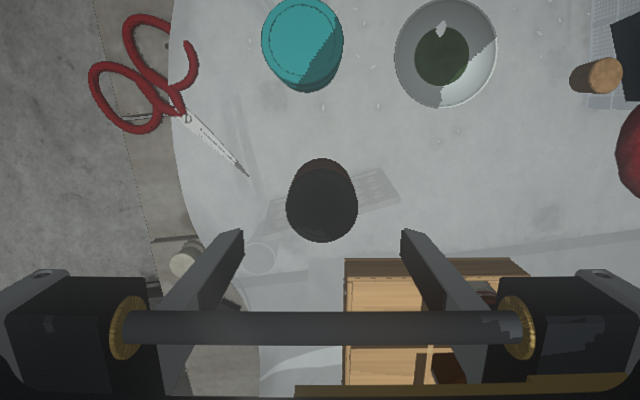

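The black lid of amber jar C is at (322,200), centred between the fingers. The turquoise look-alike at (300,45) is clear of them. Grasping jar C.

servo_tool:
  motion:
    - [[0,0,-0.1,0,0,0,0],[0,0,-0.139,0,0,0,0],[0,0,-0.178,0,0,0,0],[0,0,-0.178,0,0,0,0]]

```text
clock: 28.45
eef_pos: [411.9, -325.9, 58.9]
eef_rot: [3.138, -0.003, 3.018]
wrist_force: [0.3, 0.3, 0.2]
finger_gap: 93.8
finger_force: 0.0
```

servo_tool:
  motion:
    - [[0,0,0,0,0,0,0.9],[0,0,0,0,0,0,0.9],[0,0,0,0,0,0,0.9],[0,0,0,0,0,0,0.9],[0,0,0,0,0,0,0.9],[0,0,0,0,0,0,0.9],[0,0,0,0,0,0,0.9]]
  newtons: 25

```text
clock: 29.15
eef_pos: [412.1, -327.8, 61.4]
eef_rot: [3.141, 0.001, 3.016]
wrist_force: [0.6, -1.5, 4.3]
finger_gap: 58.5
finger_force: 25.1
```

Run:
```python
from h import *; from plan import *
log(); p,A,q=cmd(); print('cmd',p.round(1))
c=cell(-1,-1); print('cell',c.round(1))
spath([(p+[0,0,85],DOWN,45),(c+[0,0,146],DOWN,45)],0.9,hold=2)
spath([(c+[0,0,80],DOWN,33),(c+[0,0,67],DOWN,6)],0.9,hold=2)
```

```text
t 29.15 q [-7.420e-01  4.160e-01  1.728e+00  1.000e-03  9.970e-01 -2.188e+00] p [ 412.1 -327.8   61.4] rpy [3.141e+00 1.000e-03 3.016e+00] F [ 0.6 -1.5  4.3] gap 58.5 25.1
cmd [ 412.  -327.6   60.9]
cell [ 548.1 -271.9    0. ]
rows 8 q end [-0.52  0.49  1.4   0.    1.25 -1.97]
[[[0.0, 0.0, 0.085, 0.0, 0.0, 0.0, 0.9], [0.0, 0.0, 0.17, 0.0, 0.0, 0.0, 0.9], [0.068, 0.028, 0.17, 0.0, 0.0, 0.0, 0.9], [0.136, 0.056, 0.17, 0.0, 0.0, 0.0, 0.9], [0.204, 0.083, 0.17, 0.0, 0.0, 0.0, 0.9], [0.272, 0.111, 0.17, 0.0, 0.0, 0.0, 0.9], [0.272, 0.111, 0.17, 0.0, 0.0, 0.0, 0.9], [0.272, 0.111, 0.17, 0.0, 0.0, 0.0, 0.9]]]
rows 7 q end [-0.52  0.57  1.47  0.    1.1  -1.97]
[[[0.0, 0.0, -0.066, 0.0, 0.0, 0.0, 0.9], [0.0, 0.0, -0.132, 0.0, 0.0, 0.0, 0.9], [0.0, 0.0, -0.14, 0.0, 0.0, 0.0, 0.9], [0.0, 0.0, -0.149, 0.0, 0.0, 0.0, 0.9], [0.0, 0.0, -0.158, 0.0, 0.0, 0.0, 0.9], [0.0, 0.0, -0.158, 0.0, 0.0, 0.0, 0.9], [0.0, 0.0, -0.158, 0.0, 0.0, 0.0, 0.9]]]
```

servo_tool:
  motion:
    - [[0,0,0.085,0,0,0,0.9],[0,0,0.17,0,0,0,0.9],[0.068,0.028,0.17,0,0,0,0.9],[0.136,0.056,0.17,0,0,0,0.9],[0.204,0.083,0.17,0,0,0,0.9],[0.272,0.111,0.17,0,0,0,0.9],[0.272,0.111,0.17,0,0,0,0.9],[0.272,0.111,0.17,0,0,0,0.9]]

```text
clock: 29.95
eef_pos: [547.8, -271.6, 145.0]
eef_rot: [3.14, -0.002, 3.018]
wrist_force: [0.2, -0.4, -2.1]
finger_gap: 58.4
finger_force: 24.9
```

Run:
```python
from h import *
log(); s=manip.camera('scene')
print('held',fitc(s,(548.1,-271.9),31,95,135),'B',fitc(s,(559.4,-182.6),30,60,86))
```

```text
t 29.95 q [-5.210e-01  4.890e-01  1.403e+00  1.000e-03  1.252e+00 -1.968e+00] p [ 547.8 -271.6  145. ] rpy [ 3.140e+00 -2.000e-03  3.018e+00] F [ 0.2 -0.4 -2.1] gap 58.4 24.9
held (array([ 547.4, -271. ]), 327, 0.7, 453.6) B (array([ 560.7, -181.9]), 205, 1.9, 287.9)
```

servo_tool:
  motion:
    - [[0,0,-0.066,0,0,0,0.9],[0,0,-0.132,0,0,0,0.9],[0,0,-0.14,0,0,0,0.9],[0,0,-0.149,0,0,0,0.9],[0,0,-0.16,0,0,0,0.9],[0,0,-0.16,0,0,0,0.9],[0,0,-0.16,0,0,0,0.9]]

```text
clock: 30.7
eef_pos: [548.4, -272.6, 67.2]
eef_rot: [3.141, 0.002, 3.016]
wrist_force: [0.4, -1.8, 1.5]
finger_gap: 58.6
finger_force: 24.9
```

servo_tool:
  motion:
    - [[0,0,0,0,0,0,0.2],[0,0,0,0,0,0,0.2],[0,0,0,0,0,0,0.2],[0,0,0,0,0,0,0.2],[0,0,0.08,0,0,0,0.2],[0,0,0.16,0,0,0,0.2],[0,0,0.24,0,0,0,0.2],[-0.08,0.05,0.3,0,0,0,0.2],[-0.16,0.1,0.36,0,0,0,0.2],[-0.24,0.15,0.4,0,0,0,0.2]]

```text
clock: 31.7
eef_pos: [436.7, -202.6, 261.7]
eef_rot: [3.141, 0.001, 3.016]
wrist_force: [-0.2, -0.6, 1.4]
finger_gap: 75.0
finger_force: 0.0
```

servo_tool:
  motion:
    - [[-0.02,0.09,0,0,0,0,0.2],[-0.04,0.18,0,0,0,0,0.2],[-0.06,0.27,0,0,0,0,0.2],[-0.06,0.27,0,0,0,0,0.2],[-0.06,0.27,0,0,0,0,0.2],[-0.06,0.27,0,0,0,0,0.2]]

```text
clock: 32.3
eef_pos: [408.1, -68.9, 260.5]
eef_rot: [3.141, -0.0, 3.016]
wrist_force: [-0.8, -0.2, -0.7]
finger_gap: 75.1
finger_force: 0.0
```

Run:
```python
from h import *; from plan import *
log(); s=manip.camera('scene'); d=manip.camera('side'); save(s,'s8'); save(d,'d8')
p=cloud(s)[s['range_z']>0]; k=s['frame'][s['range_z']>0].astype(int)
for a,b in ((1,1),(-1,1),(-1,-1),(1,-1)):
    q=cell(a,b); m=(np.hypot(*(p[:,:2]-q[:2]).T)<40)&(p[:,2]>60)&(p[:,2]<100); t=p[m&(p[:,2]>82)]
    print((a,b),m.sum(),'offset of lid top',(t.mean(0)[:2]-q[:2]).round(1) if len(t) else '', 'z',np.percentile(t[:,2],[5,50,95]).round(1) if len(t) else '')
im=np.vstack([cv2.resize(cv2.imread('pics/s8.png')[110:400,200:600],(640,440)),cv2.resize(cv2.imread('pics/d8.png')[150:330,200:460],(640,440))]); cv2.imwrite('pics/b8.png',cv2.resize(im,(436,600)))
```

```text
t 32.3 q [-2.570e-01 -5.300e-02  1.788e+00  1.000e-03  1.407e+00 -1.702e+00] p [408.1 -68.9 260.5] rpy [ 3.141 -0.     3.016] F [-0.8 -0.2 -0.7] gap 75.1 0.0
(1, 1) 467 offset of lid top [-2.9 -1.6] z [84.6 88.3 90.7]
(-1, 1) 519 offset of lid top [-2.1 -1.7] z [84.1 88.1 90.3]
(-1, -1) 591 offset of lid top [-3.  -1.8] z [84.3 88.  90.2]
(1, -1) 0 offset of lid top  z
```

View pics/b8.png

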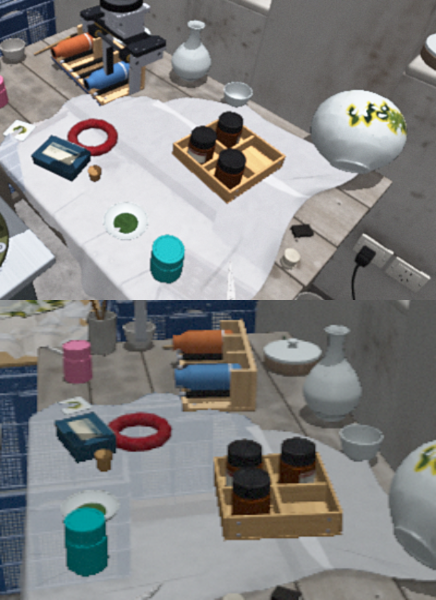

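Three jars stand in three cells and both vases lie in the rack, feet at the board and mouths at the blue edge. The cup, pear vase and look-alikes haven't been touched. One last numeric check of the vases, then I hand in.

Run:
```python
from h import *; from plan import *
good=True
d=manip.camera('side'); p=cloud(d)[d['range_z']>0]; k=d['frame'][d['range_z']>0].astype(int)
X=(p-RO)@xr; Y=(p-RO)@yr
for n,y0,col in (('blue',-95,k[:,2]-k[:,0]>30),('terra',95,(k[:,0]-k[:,2]>60)&(k[:,0]-k[:,1]>50))):
    m=col&(abs(Y-y0)<40)&(X<58)&(X>-120)&(p[:,2]>33)&(p[:,2]<100); x=np.percentile(X[m],[.5,99.5]).round(1)
    z=[np.percentile(p[m&(abs(X-a)<8),2],97).round(1) for a in (-40,0)]
    print(n,m.sum(),'mouth,foot X',x,'top z',z); good&=(-105<x[0]<-70) and abs(z[0]-z[1])<5
print(good)
if good: print(manip.sign_off())
```

```text
blue 477 mouth,foot X [-87.9  40. ] top z [np.float64(83.4), np.float64(85.1)]
terra 216 mouth,foot X [-86.5  43.2] top z [np.float64(85.5), np.float64(84.6)]
True
the job is handed in; nothing more can be done
None
```

The job is done and handed in: both bud vases on the bench (blue, terracotta) lie in separate rack bays, feet about 15 mm short of the stop board and mouths at the blue edge, and all three amber jars stand upright in separate crate cells, with the cup, pear vase and look-alikes left alone.

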